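# Load the cold transport tray with specimen pots

### The job

Get the transport tray ready for the courier: first put the temperature logger left in it back into its own empty cradle, then lay the cold plate flat and lengthwise in the middle of the tray, and stand every purple-capped specimen pot upright on it in the row, each centred on a printed circle of its own. Then set the clear hood over them, fully down inside the tray's rim, and turn the catch all the way in over the hood. Leave the other loggers, the timer, the bottle and the tissue box where they are.

Things in the scene. Friction and masses are not known exactly. Their poses are not given: they have to be found in the camera images.
- tray: transport tray, fixed: steel, outside 150 mm (x) by 274 mm (y), inside 140 x 264 mm; floor 5 mm thick, rim top 17 mm above the bench. Origin: centre of its underside, on the bench; y is the long way. A post (16 mm diameter, foot 34 x 40 mm) outside its -y end, at tray (0, -161 mm), carries the catch.
- tray_floor (a point): centre of the tray's inner floor, axes as the tray's.
- catch (a joint): swivel catch on the post, vertical axis: flat tongue 14 mm wide, 8 mm thick, 50 mm long, underside 86 mm above the bench (a seated hood's top face: 83 mm). 0: points to the tray's -x, open; grows clockwise seen from above to 1.57: points to the tray's +y, over the hood; stops at -0.4 and 1.6. Starts at -0.38 to 0.08. Stays where left; 1 to 2 N at the peg turns it.
- catch_tab (a point): middle of the catch's upright black peg (14 mm diameter, 30 mm tall), 40 mm out from the catch's axis on the tongue; this point is 109 mm above the bench, the peg's top 124 mm.
- catch_axis (a point): a point on the catch's vertical turning axis, at the underside of the tongue, 86 mm above the bench.
- plate_grip (a point): loose cold plate: grey slab 100 mm (x) by 222 mm (y), 18 mm thick, walls 20 mm high, 3 mm thick on its two short ends, an upright 22 x 22 mm grip block in the middle, from 18 to 52 mm above the plate's underside; about 0.45 kg. This point: centre of the grip block, 35 mm above the underside; y is along the plate. Same either way round. Starts on the bench.
- hood_grip (a point): loose hood: clear box open below, outside 132 mm (x) by 256 mm (y), walls 4 mm, top face 78 and ceiling 74 mm above its lower edge; black grip bar on top, 18 (x) by 80 (y) by 34 mm tall; 0.4 kg. This point: middle of the bar, 95 mm above the lower edge. Same either way round. Starts on the bench, open side down; seated, it stands on the tray floor with 4 mm to spare inside the rim.
- logger_mid (a point): the loose temperature logger: a white block 40 mm (x) by 70 mm (y) by 34 mm tall, dark screen on top, about 0.12 kg, lying in the tray at the start. This point is its centre, 17 mm above its underside.
- cradle_seat (a point): the logger's own cradle, the only empty one of three in a line beyond the tray (its place varies): fixed, grey, 58 mm (x) by 90 mm (y), floor 4 mm thick, rim 4 mm thick, 14 mm above the bench, inside 50 x 80 mm; the long sides' rims are open in the middle 52 mm. This point: centre of its floor, 4 mm above the bench; y is the long way.
- cradle_b: a like cradle holding another, square-cornered logger (44 x 60 mm, top 30 mm above the bench), all fixed. Origin: centre of the underside. Leave alone.
- cradle_c: a like cradle holding a round logger (44 mm diameter, top 32 mm above the bench), all fixed. Origin: centre of the underside. Leave alone.
- timer: bystander: white bench timer 60 x 70 x 22 mm. Origin: centre of its underside. Leave alone.
- spray: bystander: bottle 60 mm diameter, 130 mm tall. Origin: centre of its underside. Leave alone.
- tissues: bystander: blue tissue box 90 x 180 x 50 mm. Origin: centre of its underside. Leave alone.
- pot1_mid (a point): a low specimen pot, an upright cylinder with a white body and a purple screw cap: 40 mm diameter over its whole height, weighted base, 50 mm tall, about 70 g. 2 to 4 identical pots are present, standing on the bench; absent ones read None. This point is the pot's centre, 25 mm above its underside; z is its axis.
- pot2_mid (a point): another such pot (see pot1_mid), or None if absent.
- pot3_mid (a point): another such pot (see pot1_mid), or None if absent.
- pot4_mid (a point): another such pot (see pot1_mid), or None if absent.
- circle1 (a point): centre of a printed circle (45 mm) on the top face of the cold plate, at plate (0, -81 mm), 18 mm above its underside.
- circle2 (a point): centre of a printed circle (45 mm) on the top face of the cold plate, at plate (0, -35 mm), 18 mm above its underside.
- circle3 (a point): centre of a printed circle (45 mm) on the top face of the cold plate, at plate (0, 35 mm), 18 mm above its underside.
- circle4 (a point): centre of a printed circle (45 mm) on the top face of the cold plate, at plate (0, 81 mm), 18 mm above its underside.
There are look-alikes about, which are no part of the job. What is shaped like the part that bears pot3_mid but green is not meant. Leave any orange look-alike of the part that bears pot1_mid alone.

How it is judged:
By the outcome, as a careful person would: the job done as asked, in the order asked, and still so for the second after the job is handed in, with the robot touching nothing.
Of pot1, pot2, pot3, pot4 only 2 to 4 are there at a start; the rules pass over those that are not, and their reading is None.
At some moment in a run one of pot1, pot2, pot3, pot4 may be knocked a few centimetres aside while the robot is not near it.
It also fails if it takes over 210 s, if anything falls off the work surface, if the arm or the gripper's body presses on something with over 40 N, if the wrist force passes 120 N, or if a joint passes its speed limit or range.

### The arm

A 6-joint arm with a two-finger parallel gripper is mounted at the origin on the work surface. World frame = base frame: x ahead of the robot, y to its left, z up, the work surface at z = 0. Lengths are in m, angles in rad, forces in N, time in s.
With the tool pointing down it reaches from about 0.35 to 0.925 m from the base axis. Payload 6.4 kg.
Tool frame: the origin (TCP) lies on the mounting face of the last link; the fingertips stand 199 mm ahead of it and the grasp point (between the pads) lies 180 mm ahead of it; x points along the fingers, z is the direction in which the jaws open and shut, and the axes are right-handed (so a half turn about x gives the same grasp; the last joint's range is limited). The gripper opens to 94 mm and grips with 3 to 60 N. Pads are 16 mm wide; open, the fingers measure 119 mm over their backs; the gripper's body (75 mm by 177 mm) begins 78 mm behind the grasp point.
Start: joints at [-1.291, 0.245, 1.558, -0, 1.339, -0.174], TCP at [0.285, -0.584, 0.405] pointing down, gripper open.
Joint ranges: [-3.13, 3.13], [-1.02, 2.26], [0.13, 2.54], [-0.95, 4.09], [0.21, 2.88], [-2.74, 2.74]. Speed limits (rad/s): [2.57, 2.57, 3.14, 3.14, 3.14, 3.14].

### API

Orientations are given as a 3x3 rotation matrix whose columns are the frame's x, y, z axes.
In Python, from cell import robot gives the robot as it stands.
- The arm moves only by the tool arm_command, never from a script. Its arguments are lists of equal length, an entry for each row: "linear": the shift along the tool's x, y, z in cm, a list of three; "roll": the turn about the tool's x in degrees; "jaw": the finger opening in cm, from 0 to 9.4. A call has 1 to 20 rows; each row is the pose to reach, as a shift and turn from the pose commanded when the call began, along the tool's axes at that moment; what a row does not reach only later rows make up. A row lasts 1/10 s, in which the tool goes at most 50 mm and 8.59 degrees, less where a joint would pass 70% of its speed; a pose out of reach is approached as far as the arm can. A call with a gripper value outside its range is refused whole. The fingers move at their own pace and stop on an object; "force" is the grip in N (left out, the last holds). Time passes only in rows, so rows that repeat a pose let the fingers close. It gives the time, the measured TCP pose, the force and the opening at its end, in the units of the state.
- robot.state(): the state, without advancing time (a new reading comes with each control period).
- robot.grab_frame(name): name is "scene" or "top" or "wrist"; returns a dict with "img" (384x512x3 uint8, red, green, blue), "range_z" (384x512 float32, m along the optical axis (not along the pixel's ray), 0 where there is no reading), "camera_matrix" (3x3 intrinsics, pixels), "dist" ([k1, k2, p1, p2, k3] as OpenCV has them; the pictures are not rectified), "world_from_camera" (4x4, takes a point from camera to world coordinates). Camera axes: x right, y up, looking along -z (the intrinsics and any distortion apply to the point x, -y, -z); pixel columns grow to the right and rows downward; lengths in m; the calibration is good to about 2 mm. A picture is of the moment at which its call begins.
- robot.finish_job(): hands the job in, once; it reports no verdict.
Trained networks look in the newest picture that a camera, given by its name, has taken for a name from the list of things; names that differ only in an ending like _2 or _b are one class to them, and where a whole thing is asked for, a point or a joint stands for the part that bears it (a point fixed in the world has none). Each returns a list of dicts, best first, with "p" (0 to 1); they miss things now and then, are a little off and sometimes report something else, mostly with a low value. They report only what shows in the picture. A call takes as long as a camera call. They do not tell look-alikes from the thing itself.
- robot.find_in(camera, label): "extent" ([centre column, centre row, width, height] in pixels, round what is visible of it).
- robot.silhouettes(camera, label): "pixels" (384x512 bool, what is visible of it) and "extent" ([centre column, centre row, width, height] in pixels, round what is visible of it).
The state is a dict: "time": time; "q": joint angles; "joint_vel": joint speeds; "joint_torque": joint torques, N m; "eef_pos": TCP position; "ee_rot": TCP orientation; "ft_force": force on the tool from outside, world axes, zero at the start; "ft_torque": the same for the moment, N m; "width": finger opening in m.
Only numpy, scipy, OpenCV 4.12 (cv2) and the standard library are available. Lean on these libraries where they do the work, as an engineer would, in place of code of your own. Each camera call takes 0.05 s, during which the arm holds its last target. There are 200 camera calls.

## Working session

There is one attempt and no reset: what is moved stays moved. The work goes in short steps, Python scripts to look and compute and a tool call to move; the robot and the scene stay as the last step left them, time stands still between calls to the robot, and variables do not carry over. Pictures are saved under pics/ and viewed, about 12 in all and at most 16, crops included, and the job is handed in when it is done.

Besides the shell and the picture viewer there is one more tool, called after "Request:" as name(argument=value, ...), one argument or row to a line, values as JSON. arm_command: Moves the arm, as the interface text tells. Its arguments: {"type":"object","properties":{"linear":{"type":"array","items":{"type":"array","items":{"type":"number"}}},"roll":{"type":"array","items":{"type":"number"}},"jaw":{"type":"array","items":{"type":"number"}},"force":{"type":"number"}},"required":["linear","roll","jaw"]}

```bash
mkdir -p pics; ls; cat > h.py <<'E'
import numpy as np, cv2
from cell import robot
def grab(n):
    return robot.grab_frame(n)
def save(f,name,crop=None,scale=1):
    im=cv2.cvtColor(f["img"],cv2.COLOR_RGB2BGR)
    if crop: im=im[crop[1]:crop[3],crop[0]:crop[2]]
    if scale!=1: im=cv2.resize(im,None,fx=scale,fy=scale,interpolation=cv2.INTER_CUBIC)
    cv2.imwrite("pics/"+name,im)
def cloud(f):
    h,w=f["range_z"].shape
    u,v=np.meshgrid(np.arange(w),np.arange(h))
    p=cv2.undistortPoints(np.stack([u,v],-1).reshape(-1,1,2).astype(np.float64),f["camera_matrix"],np.array(f["dist"])).reshape(h,w,2)
    z=f["range_z"]
    c=np.stack([p[...,0]*z,-p[...,1]*z,-z],-1)
    T=np.array(f["world_from_camera"])
    P=c@T[:3,:3].T+T[:3,3]
    P[z==0]=np.nan
    return P
def st():
    s=robot.state(); print("t",round(s["time"],2),"pos",np.round(s["eef_pos"],4),"F",np.round(s["ft_force"],1),"w",round(s["width"],4)); print(np.round(s["ee_rot"],3).tolist(), np.round(s["q"],3)); return s
E
python3 - <<'E'
from h import *
st()
for n in ("top","scene"):
    f=grab(n); save(f,n+"0.png",scale=1.5)
    np.savez(n+"0.npz",P=cloud(f),img=f["img"])
    print(n,np.round(f["world_from_camera"],3).tolist(),f["camera_matrix"][0])
    if n=="top":
      for l in ["tray","catch","catch_tab","plate_grip","hood_grip","logger_mid","cradle_seat","pot1_mid","timer","spray","tissues"]:
        print(l,[(np.round(d["extent"]).astype(int).tolist(),round(d["p"],2)) for d in robot.find_in("top",l)])
E
```

```text
pics
t 0.0 pos [ 0.2849 -0.584   0.4036] F [-0.9 -0.9 -0.3] w 0.0937
[[-0.001, 0.899, 0.438], [0.002, 0.438, -0.899], [-1.0, 0.0, -0.002]] [-1.291  0.246  1.559 -0.     1.339 -0.174]
top [[-0.002, 0.985, -0.174, 0.36], [-1.0, -0.006, -0.019, -0.045], [-0.02, 0.174, 0.985, 1.428], [0.0, 0.0, 0.0, 1.0]] [467.54259198   0.         255.59469484]
tray [([245, 222, 106, 51], 0.96)]
catch [([291, 222, 6, 18], 0.7)]
catch_tab [([292, 222, 5, 22], 0.66), ([122, 240, 19, 16], 0.4)]
plate_grip [([407, 223, 41, 77], 0.85)]
hood_grip []
logger_mid [([223, 224, 23, 17], 0.6)]
cradle_seat [([294, 169, 36, 24], 0.62)]
pot1_mid [([121, 240, 19, 15], 0.66), ([113, 266, 16, 10], 0.48)]
timer [([332, 157, 28, 24], 0.87), ([409, 224, 45, 81], 0.7)]
spray [([155, 156, 25, 24], 0.84), ([119, 238, 19, 16], 0.2)]
tissues [([257, 128, 54, 41], 0.78), ([153, 156, 26, 23], 0.24)]
scene [[-0.368, -0.714, 0.596, 1.35], [0.93, -0.273, 0.248, 0.282], [-0.014, 0.645, 0.764, 1.091], [0.0, 0.0, 0.0, 1.0]] [441.30194683   0.         251.25100529]
```

View pics/top0.png

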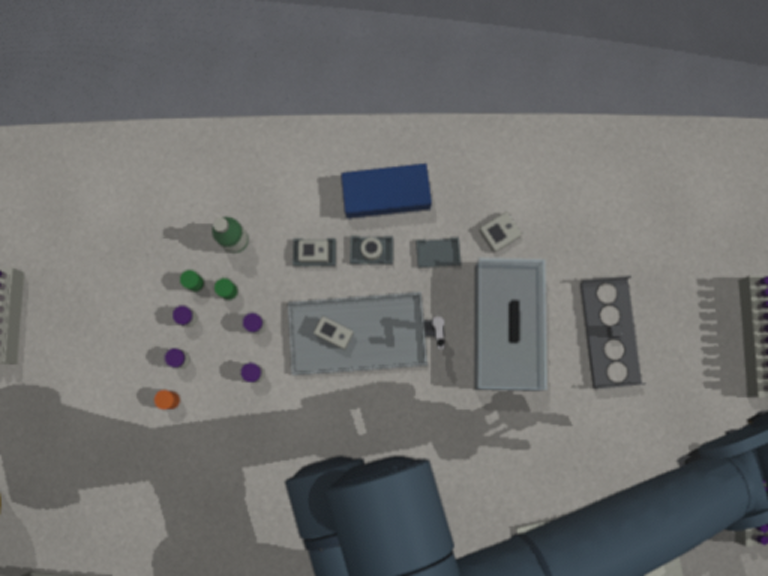

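View pics/scene0.png

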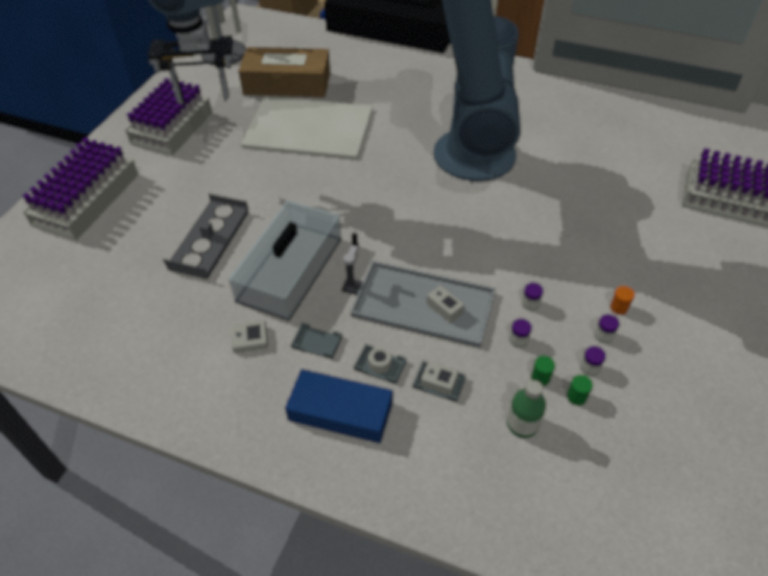

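Four purple pots at view px (182,316), (175,357), (252,322) and (250,372). The greens (192,280), (226,289) and the orange (166,400) are look-alikes. The tray is in the centre with the logger at (333,332), the empty cradle at (438,252), the hood at (510,325) and the plate at (610,332).

```bash
cat >> h.py <<'E'
def rect(pts):
    r=cv2.minAreaRect((pts[:,:2]*1000).astype(np.float32)); (c,s,a)=r
    return np.round(c,1),np.round(s,1),round(a,1)
def blob(P,m,minn=15):
    n,l,s,c=cv2.connectedComponentsWithStats(m.astype(np.uint8))
    return [P[l==i] for i in range(1,n) if s[i,4]>=minn]
def pots(P,img):
    hsv=cv2.cvtColor(img,cv2.COLOR_RGB2HSV)
    out=[]
    for nm,lo,hi in(("purple",125,160),("green",45,80),("orange",3,18)):
        m=(hsv[...,0]>lo)&(hsv[...,0]<hi)&(hsv[...,1]>110)&(P[...,2]>.03)&(P[...,2]<.09)&(P[...,0]>.2)&(P[...,0]<.9)&(abs(P[...,1])<.6)
        for b in blob(P,m):
            t=b[b[:,2]>np.median(b[:,2])-.006]
            out.append((nm,len(t),rect(t),round(np.median(t[:,2]),3)))
    return out
E
python3 - <<'E'
from h import *
d=np.load("top0.npz");P=d["P"];img=d["img"]
for o in pots(P,img): print(o)
def reg(name,x0,x1,y0,y1,z0,z1):
    m=(P[...,0]>x0)&(P[...,0]<x1)&(P[...,1]>y0)&(P[...,1]<y1)&(P[...,2]>z0)&(P[...,2]<z1)
    for b in blob(P,m): print(name,len(b),rect(b),np.round(np.median(b,0),3))
for px in [(333,332),(433,326),(440,342),(438,252),(515,322),(610,332),(500,345)]:
    print(px,np.round(P[int(px[1]/1.5),int(px[0]/1.5)],3))
reg("trayrim",.3,.6,-.2,.35,.010,.022)
reg("logger",.3,.6,-.1,.3,.032,.046)
reg("hi",.3,.6,-.35,.3,.07,.14)
reg("plate",.3,.65,-.65,-.3,.012,.03)
reg("plateblk",.3,.65,-.65,-.3,.042,.06)
reg("cradles",.5,.7,-.25,.3,.009,.02)
E
```

```text
('purple', 100, (array([547.9, 390.3]), array([34. , 31.6]), 87.8), np.float64(0.049))
('purple', 99, (array([533.6, 245.2]), array([34.3, 30.7]), 63.7), np.float64(0.05))
('purple', 105, (array([463.1, 401.4]), array([34.3, 30.5]), 87.1), np.float64(0.05))
('purple', 105, (array([434. , 246.2]), array([29.9, 34.3]), 0.5), np.float64(0.049))
('green', 101, (array([621.7, 377. ]), array([34.6, 30.9]), 54.2), np.float64(0.049))
('green', 101, (array([604.4, 305.5]), array([34.1, 32.4]), 45.5), np.float64(0.049))
('orange', 141, (array([379.3, 419.6]), array([35.7, 38.8]), 0.9), np.float64(0.05))
(333, 332) [0.516 0.083 0.038]
(433, 326) [ 0.527 -0.115  0.033]
(440, 342) [ 0.485 -0.124  0.125]
(438, 252) [ 0.684 -0.131  0.004]
(515, 322) [ 0.525 -0.267  0.112]
(610, 332) [ 0.512 -0.474  0.03 ]
(500, 345) [ 0.483 -0.242  0.079]
trayrim 94 (array([590.3, -18.5]), array([ 13.9, 147.2]), 0.3) [ 0.591 -0.026  0.016]
trayrim 415 (array([517. ,  28.9]), array([150.8, 294. ]), 3.9) [0.487 0.074 0.016]
logger 304 (array([516.7,  84.9]), array([69.8, 40.1]), 63.1) [0.516 0.083 0.039]
hi 3094 (arr
[... 220 characters left out ...]
 [ 0.511 -0.479  0.018]
plateblk 54 (array([ 511.4, -482.1]), array([22. , 21.6]), 88.3) [ 0.513 -0.48   0.051]
cradles 16 (array([682.9,  51.3]), array([ 3.5, 31.6]), 90.0) [0.679 0.05  0.012]
cradles 21 (array([677.8, -29.5]), array([ 9.3, 39.9]), 89.6) [ 0.671 -0.034  0.013]
cradles 25 (array([ 675. , -170.8]), array([14.8, 47.5]), 73.4) [ 0.665 -0.171  0.014]
cradles 98 (array([590.2, -12.2]), array([ 10.3, 159.9]), 2.0) [ 0.589 -0.02   0.015]
cradles 50 (array([581.1, 110.1]), array([ 7.8, 73.5]), 7.6) [0.58  0.112 0.015]
cradles 55 (array([541.5, 173.7]), array([77.7,  8.6]), 4.1) [0.542 0.174 0.016]
cradles 62 (array([ 524.8, -104.7]), array([42.8, 23.7]), 10.5) [ 0.525 -0.103  0.013]
```

```bash
cat >> h.py <<'E'
def go(x,y,zg,yaw=None,s=None):
    """print shift in tool axes (cm) and roll (deg) for the grasp point to be at x,y,zg, jaw yaw (mod 180 nearest)"""
    s=s or robot.state(); R=np.array(s["ee_rot"]); p=np.array(s["eef_pos"])
    d=R.T@(np.array([x,y,zg+.18])-p)
    cur=np.degrees(np.arctan2(R[1,2],R[0,2])); r=0
    if yaw is not None: r=-((yaw-cur+90)%180-90)
    print("go",np.round(d*100,2).tolist(),"roll",round(r,1),"curyaw",round(cur,1))
E
python3 -c "
from h import *
go(.517,.085,.225,-27)"
```

```text
go [-0.04, 50.19, -49.98] roll -37.0 curyaw -64.0
```

Request:
arm_command(
  linear=[
    [0,50.2,-50],
    [0,50.2,-50],
    [0,50.2,-50],
    [0,50.2,-50],
    [0,50.2,-50],
    [0,50.2,-50],
    [0,50.2,-50],
    [0,50.2,-50],
    [0,50.2,-50],
    [0,50.2,-50],
    [0,50.2,-50],
    [0,50.2,-50],
    [0,50.2,-50],
    [0,50.2,-50],
    [0,50.2,-50],
    [0,50.2,-50],
    [0,50.2,-50],
    [0,50.2,-50],
    [0,50.2,-50],
    [0,50.2,-50],
  ],
  roll=[-37,-37,-37,-37,-37,-37,-37,-37,-37,-37,-37,-37,-37,-37,-37,-37,-37,-37,-37,-37],
  jaw=[9.4,9.4,9.4,9.4,9.4,9.4,9.4,9.4,9.4,9.4,9.4,9.4,9.4,9.4,9.4,9.4,9.4,9.4,9.4,9.4],
)

```text
time: 2.65
eef_pos: [0.5169, 0.0842, 0.4048]
ee_rot: [[0.0, 0.456, 0.89], [-0.0, 0.89, -0.456], [-1.0, 0.0, 0.0]]
ft_force: [0.1, -0.5, 0.1]
width: 0.0939
```

```bash
python3 - <<'E'
from h import *
st()
f=grab("wrist"); save(f,"w1.png",scale=1.5); np.savez("w1.npz",P=cloud(f),img=f["img"])
P=cloud(f)
g=grab("top"); np.savez("top1.npz",P=cloud(g),img=g["img"])
m=(P[...,2]>.034)&(P[...,2]<.044)
for b in blob(P,m,100): print(rect(b),np.round(np.median(b,0),4))
for i in (0,383):
  for j in (0,511): print(i,j,np.round(P[i,j],3))
go(.517,.085,.225,-27)
E
```

```text
t 2.65 pos [0.5169 0.0842 0.4048] F [ 0.1 -0.5  0.1] w 0.0939
[[0.0, 0.456, 0.89], [-0.0, 0.89, -0.456], [-1.0, 0.0, 0.0]] [-0.055 -0.053  1.878 -0.     1.316  0.418]
(array([443.9, 239.6]), array([37.1, 13.1]), 43.9) [0.4496 0.2362 0.0406]
(array([764.4,  21.8]), array([107.5,  35.8]), 74.5) [0.7626 0.0343 0.0388]
(array([515. ,  86.4]), array([70.3, 40. ]), 63.5) [0.5161 0.0882 0.0398]
(array([ 520.2, -200. ]), array([ 4.7, 84.2]), 88.2) [ 0.5204 -0.1997  0.0391]
(array([ 445.4, -197.9]), array([ 3.4, 30.6]), 86.4) [ 0.4504 -0.1983  0.0381]
0 0 [0.353 0.368 0.002]
0 511 [ 0.84   0.118 -0.   ]
383 0 [0.471 0.126 0.327]
383 511 [0.573 0.077 0.331]
go [-0.03, 0.04, -0.01] roll -0.1 curyaw -27.1
```

```bash
python3 - <<'E'
from h import *
from scipy.optimize import least_squares
def fitrect(pts,hx,hy,x0,known=None):
    # points on rim band: distance to rectangle centreline
    def res(p):
        c,s=np.cos(p[2]),np.sin(p[2]); q=(pts-p[:2])@np.array([[c,-s],[s,c]])
        dx=abs(q[:,0])-hx; dy=abs(q[:,1])-hy
        return np.where((dx<0)&(dy<0),np.maximum(dx,dy),np.hypot(np.maximum(dx,0),np.maximum(dy,0)))
    r=least_squares(res,x0,loss="soft_l1",f_scale=.002); return r.x, np.median(abs(r.fun))
for n in ("w1","top1"):
    d=np.load(n+".npz");P=d["P"];Q=P.reshape(-1,3)
    def sel(x0,x1,y0,y1,z0,z1): return Q[(Q[:,0]>x0)&(Q[:,0]<x1)&(Q[:,1]>y0)&(Q[:,1]<y1)&(Q[:,2]>z0)&(Q[:,2]<z1)]
    t=sel(.42,.61,-.11,.2,.0145,.02)
    x,e=fitrect(t[:,:2],.0725,.1345,[.512,.04,.07]); print(n,"tray",np.round(x,4),np.degrees(x[2]).round(2),len(t),e)
    t=sel(.64,.74,-.2,-.07,.011,.017)
    if len(t)>20:
        x,e=fitrect(t[:,:2],.027,.043,[.684,-.131,.05]); print(n,"cradle",np.round(x,4),np.degrees(x[2]).round(2),len(t),e, rect(t))
    t=sel(.64,.74,-.2,-.07,.001,.007); print(rect(t),len(t))
    t=sel(.42,.57,-.2,-.06,.119,.128); print("peg",np.round(np.median(t,0),4),len(t))
    t=sel(.42,.57,-.2,-.06,.09,.098); print("tongue",rect(t),len(t))
E
```

```text
w1 tray [0.5153 0.0405 0.0731] 4.19 2982 0.0013765415891013183
w1 cradle [ 0.6833 -0.1281  0.0669] 3.83 407 0.0012138282937895206 (array([ 683.7, -127.8]), array([58.6, 89.7]), 3.9)
(array([ 690. , -132.6]), array([125.1,  99.9]), 90.0) 3263
peg [ 0.4886 -0.1192  0.1231] 95
tongue (array([ 506.9, -121.5]), array([18.2, 60. ]), 88.8) 570
top1 tray [0.5159 0.0384 0.0667] 3.82 169 0.001477782930529331
top1 cradle [ 0.683  -0.1301  0.0611] 3.5 47 0.0012859428251108945 (array([ 684.1, -130.3]), array([57.9, 87.1]), 2.0)
(array([ 689.9, -135.6]), array([128.5,  99.6]), 89.8) 533
peg [ 0.4881 -0.1264  0.1236] 19
tongue (array([ 508.5, -121.7]), array([20.3, 58.2]), 89.5) 70
```

View pics/w1.png

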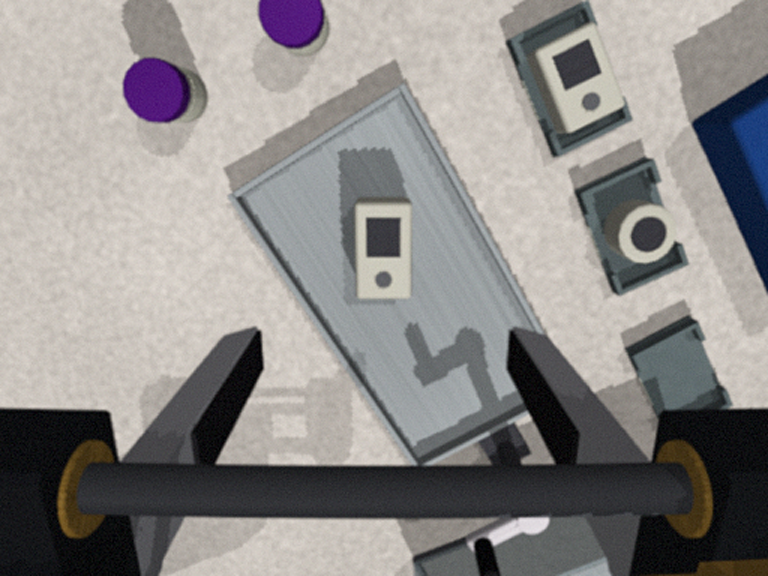

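Request:
arm_command(
  linear=[
    [10,0.1,-0.15],
    [15,0.1,-0.15],
    [15,0.1,-0.15],
    [19.8,0.1,-0.15],
    [19.8,0.1,-0.15],
    [19.8,0.1,-0.15],
    [19.8,0.1,-0.15],
    [19.8,0.1,-0.15],
    [19.8,0.1,-0.15],
    [19.8,0.1,-0.15],
    [19.8,0.1,-0.15],
    [19.8,0.1,-0.15],
    [15,0.1,-0.15],
    [10,0.1,-0.15],
    [10,0.1,-0.15],
  ],
  roll=[0.6,0.6,0.6,0.6,0.6,0.6,0.6,0.6,0.6,0.6,0.6,0.6,0.6,0.6,0.6],
  jaw=[9.4,9.4,9.4,9.4,9.4,9.4,3,3,3,3,3,3,3,3,3],
  force=20,
)

```text
time: 4.25
eef_pos: [0.5186, 0.0868, 0.312]
ee_rot: [[0.014, 0.463, 0.886], [-0.001, 0.886, -0.463], [-1.0, 0.006, 0.013]]
ft_force: [0.2, -0.4, -0.2]
width: 0.0305
```

```bash
python3 - <<'E'
from h import *
s=st()
go(.6832,-.129,.127,3.8)
go(.6832,-.129,.028,3.8)
E
```

```text
t 4.25 pos [0.5186 0.0868 0.312 ] F [ 0.2 -0.4 -0.2] w 0.0305
[[0.014, 0.463, 0.886], [-0.001, 0.886, -0.463], [-1.0, 0.006, 0.013]] [-0.05   0.059  1.947  0.     1.122  0.432]
go [0.74, -11.51, 24.58] roll -31.4 curyaw -27.6
go [10.64, -11.57, 24.45] roll -31.4 curyaw -27.6
```

```bash
python3 - <<'E'
from h import *
f=grab("wrist"); save(f,"w2.png"); P=cloud(f)
s=st()
m=(P[...,2]>.03)&(P[...,2]<.20)
for b in blob(P,m,100): print(rect(b),np.round(np.median(b,0),4))
E
```

```text
t 4.3 pos [0.5174 0.0868 0.3087] F [-0.7  0.5 -0.2] w 0.0304
[[0.008, 0.463, 0.886], [-0.0, 0.886, -0.463], [-1.0, 0.004, 0.008]] [-0.05   0.062  1.951  0.     1.121  0.431]
(array([528.6, 234.9]), array([11.6, 34.3]), 67.9) [0.5292 0.2326 0.0501]
(array([685.2, 130.6]), array([59.1, 43.3]), 89.4) [0.685  0.1316 0.031 ]
(array([434.5, 248.7]), array([39. , 39.8]), 84.6) [0.4378 0.2467 0.0504]
(array([507.6,  89.8]), array([69.7, 40. ]), 57.7) [0.5072 0.1025 0.0407]
(array([689.2,  10.9]), array([42.9, 43.2]), 36.5) [0.6883 0.0127 0.033 ]
(array([537. ,  82.8]), array([21.8, 10.5]), 26.8) [0.5405 0.0865 0.1651]
```

View pics/w2.png

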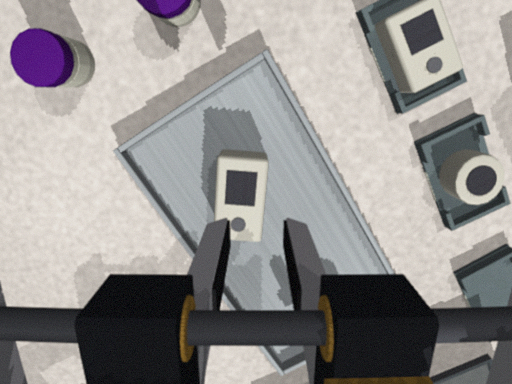

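```bash
python3 - <<'E'
from h import *
go(.5076,.089,.027,-32.3)
E
```

```text
go [10.16, -0.3, -1.05] roll 4.7 curyaw -27.6
```

Request:
arm_command(
  linear=[
    [0,-0.1,-0.9],
    [0,-0.1,-0.9],
    [4,-0.1,-0.9],
    [8,-0.1,-0.9],
    [9.8,-0.1,-0.9],
    [9.8,-0.1,-0.9],
    [9.8,-0.1,-0.9],
    [9.8,-0.1,-0.9],
    [9.8,-0.1,-0.9],
    [9.8,-0.1,-0.9],
    [9.8,-0.1,-0.9],
    [9.8,-0.1,-0.9],
    [9.8,-0.1,-0.9],
    [9.8,-0.1,-0.9],
    [9.8,-0.1,-0.9],
  ],
  roll=[4.7,4.7,4.7,4.7,4.7,4.7,4.7,4.7,4.7,4.7,4.7,4.7,4.7,4.7,4.7],
  jaw=[6.5,6.5,6.5,6.5,6.5,6.5,6.5,2,2,2,2,2,2,2,2],
  force=25,
)

```text
time: 5.8
eef_pos: [0.5075, 0.0901, 0.2066]
ee_rot: [[-0.0, 0.534, 0.845], [-0.0, 0.845, -0.534], [-1.0, -0.0, -0.0]]
ft_force: [0.6, -0.0, -0.8]
width: 0.0398
```

```bash
python3 - <<'E'
from h import *
f=grab("wrist"); P=cloud(f); np.savez("w3.npz",P=P,img=f["img"]); save(f,"w3.png")
s=st()
m=(P[...,2]>.034)&(P[...,2]<.045)&(abs(P[...,0]-.51)<.07)
for b in blob(P,m,100): print(rect(b),np.round(np.median(b,0),4))
go(.6832,-.129,.127,3.8)
E
```

```text
t 5.85 pos [0.5076 0.0901 0.2066] F [-0.3 -0.2 -1.8] w 0.04
[[-0.0, 0.534, 0.845], [-0.0, 0.845, -0.534], [-1.0, -0.0, -0.0]] [-0.045  0.215  2.004 -0.     0.923  0.519]
(array([507.7,  92.6]), array([65.9, 64.3]), 59.7) [0.5092 0.0963 0.0398]
go [-10.04, -9.14, 26.55] roll -36.1 curyaw -32.3
```

Request:
arm_command(
  linear=[
    [-5,0,0],
    [-9,0,0],
    [-10,-2,6],
    [-10,-9.15,26.55],
    [-10,-9.15,26.55],
    [-10,-9.15,26.55],
    [-10,-9.15,26.55],
    [-10,-9.15,26.55],
    [-10,-9.15,26.55],
    [-10,-9.15,26.55],
    [-10,-9.15,26.55],
    [-10,-9.15,26.55],
    [-8,-9.15,26.55],
    [-5,-9.15,26.55],
    [-3,-9.15,26.55],
    [-1.5,-9.15,26.55],
    [-1,-9.15,26.55],
    [-1,-9.15,26.55],
  ],
  roll=[0,0,0,-8,-16,-24,-32,-36.1,-36.1,-36.1,-36.1,-36.1,-36.1,-36.1,-36.1,-36.1,-36.1,-36.1],
  jaw=[2,2,2,2,2,2,2,2,2,2,2,2,2,2,2,2,2,2],
)

```text
time: 7.65
eef_pos: [0.683, -0.1287, 0.2164]
ee_rot: [[-0.001, -0.067, 0.998], [0.0, 0.998, 0.067], [-1.0, 0.0, -0.001]]
ft_force: [0.3, 0.2, -1.1]
width: 0.0399
```

Request:
arm_command(
  linear=[
    [0.5,0,0],
    [1,0,0],
    [1,0,0],
    [1,0,0],
    [1,0,0],
  ],
  roll=[0,0,0,0,0],
  jaw=[2,2,2,2,2],
)

```text
time: 8.15
eef_pos: [0.6833, -0.1292, 0.207]
ee_rot: [[0.001, -0.066, 0.998], [-0.0, 0.998, 0.066], [-1.0, -0.0, 0.001]]
ft_force: [-0.0, -0.2, -1.0]
width: 0.0398
```

```bash
python3 - <<'E'
from h import *
st()
f=grab("wrist"); save(f,"w4.png"); P=cloud(f)
Q=P.reshape(-1,3)
for z0,z1 in ((.033,.043),(.010,.017)):
  m=(P[...,2]>z0)&(P[...,2]<z1)&(abs(P[...,0]-.68)<.05)&(abs(P[...,1]+.13)<.07)
  for b in blob(P,m,60): print(rect(b),np.round(np.median(b,0),4))
E
```

```text
t 8.15 pos [ 0.6833 -0.1292  0.207 ] F [-0.  -0.2 -1. ] w 0.0398
[[0.001, -0.066, 0.998], [-0.0, 0.998, 0.066], [-1.0, -0.0, 0.001]] [-0.349  0.567  1.524  0.     1.051 -0.416]
(array([ 682.3, -126. ]), array([64.1, 64.8]), 4.2) [ 0.682  -0.1209  0.0402]
(array([681.8, -93.3]), array([58.4, 18.7]), 4.2) [ 0.6823 -0.0871  0.0146]
(array([680.1, -94.5]), array([37.9,  1.3]), 3.7) [ 0.6794 -0.0942  0.0137]
(array([ 659.8, -164.9]), array([18.8,  4.3]), 89.0) [ 0.66   -0.1677  0.0146]
(array([ 710.1, -166.8]), array([4.1, 8.7]), 12.4) [ 0.7104 -0.1674  0.0142]
```

View pics/w4.png

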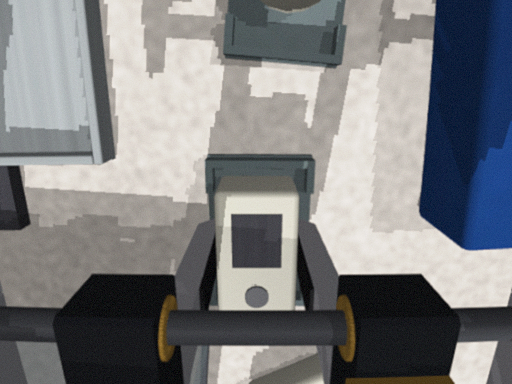

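Request:
arm_command(
  linear=[
    [0.15,0,0],
    [0.15,0,0],
    [0.15,0,0],
    [0.15,0,0],
    [0.15,0,0],
    [0.15,0,0],
    [0.15,0,0],
    [-4,0,0],
    [-9,0,0],
    [-14,0,0],
    [-18,0,0],
    [-18,0,0],
    [-18,0,0],
  ],
  roll=[0,0,0,0,0,0,0,0,0,0,0,0,0],
  jaw=[2,2,6,6,6,6,6,6,6,6,6,6,6],
)

```text
time: 9.5
eef_pos: [0.6832, -0.1291, 0.3879]
ee_rot: [[0.002, -0.066, 0.998], [-0.001, 0.998, 0.066], [-1.0, -0.001, 0.002]]
ft_force: [-0.7, 0.6, -1.2]
width: 0.0599
```

```bash
python3 - <<'E'
from h import *
st()
f=grab("top"); P=cloud(f)
for o in pots(P,f["img"]): print(o[0],o[2][0],o[3])
f=grab("wrist"); P=cloud(f); save(f,"w5.png")
for z0,z1 in ((.033,.043),(.010,.017)):
  m=(P[...,2]>z0)&(P[...,2]<z1)&(abs(P[...,0]-.68)<.05)&(abs(P[...,1]+.13)<.07)
  for b in blob(P,m,60): print(rect(b),np.round(np.median(b,0),4))
go(.5114,-.482,.207,-85.3)
E
```

```text
t 9.5 pos [ 0.6832 -0.1291  0.3879] F [-0.7  0.6 -1.2] w 0.0599
[[0.002, -0.066, 0.998], [-0.001, 0.998, 0.066], [-1.0, -0.001, 0.002]] [-0.349  0.361  1.446  0.     1.332 -0.416]
purple [548.5 389.5] 0.05
purple [533.9 245.8] 0.05
purple [463.2 402.2] 0.05
purple [434.1 246.5] 0.049
green [622.5 378.5] 0.049
green [604.4 305.1] 0.05
orange [379.2 420.3] 0.05
(array([ 682.8, -128.7]), array([40. , 69.5]), 3.8) [ 0.6827 -0.1272  0.0389]
(array([682.2, -93.3]), array([57.4, 18. ]), 2.9) [ 0.6804 -0.0874  0.0146]
(array([ 686.7, -163.6]), array([57.4, 18.8]), 3.2) [ 0.6955 -0.1678  0.0147]
go [-0.25, -34.09, -19.43] roll 89.1 curyaw 3.8
```

Request:
arm_command(
  linear=[
    [0,-34.1,-19.4],
    [0,-34.1,-19.4],
    [0,-34.1,-19.4],
    [0,-34.1,-19.4],
    [0,-34.1,-19.4],
    [0,-34.1,-19.4],
    [0,-34.1,-19.4],
    [0,-34.1,-19.4],
    [0,-34.1,-19.4],
    [0,-34.1,-19.4],
    [0,-34.1,-19.4],
    [0,-34.1,-19.4],
    [0,-34.1,-19.4],
    [0,-34.1,-19.4],
    [0,-34.1,-19.4],
  ],
  roll=[89.1,89.1,89.1,89.1,89.1,89.1,89.1,89.1,89.1,89.1,89.1,89.1,89.1,89.1,89.1],
  jaw=[6,6,6,6,6,6,6,6,6,6,6,6,6,6,6],
)

```text
time: 11.1
eef_pos: [0.5122, -0.4821, 0.3863]
ee_rot: [[-0.0, 0.997, 0.083], [0.0, 0.083, -0.997], [-1.0, -0.0, -0.001]]
ft_force: [0.5, -0.7, -0.1]
width: 0.06
```

```bash
python3 - <<'E'
from h import *
st()
f=grab("wrist"); P=cloud(f); save(f,"w6.png")
for z0,z1 in ((.047,.057),(.014,.022)):
  m=(P[...,2]>z0)&(P[...,2]<z1)&(abs(P[...,0]-.51)<.15)&(abs(P[...,1]+.48)<.08)
  for b in blob(P,m,60): print(rect(b),np.round(np.median(b,0),4),len(b))
go(.5114,-.482,.039,-85.3)
E
```

```text
t 11.1 pos [ 0.5122 -0.4821  0.3863] F [ 0.5 -0.7 -0.1] w 0.06
[[-0.0, 0.997, 0.083], [0.0, 0.083, -0.997], [-1.0, -0.0, -0.001]] [-0.916  0.382  1.423 -0.     1.338  0.572]
(array([ 513. , -480.2]), array([21.3, 21.3]), 4.8) [ 0.5135 -0.4801  0.0526] 516
(array([ 512.3, -480.2]), array([216.8, 100.8]), 4.7) [ 0.5283 -0.4792  0.019 ] 18329
go [16.74, -0.08, -0.01] roll 0.0 curyaw -85.3
```

View pics/w6.png

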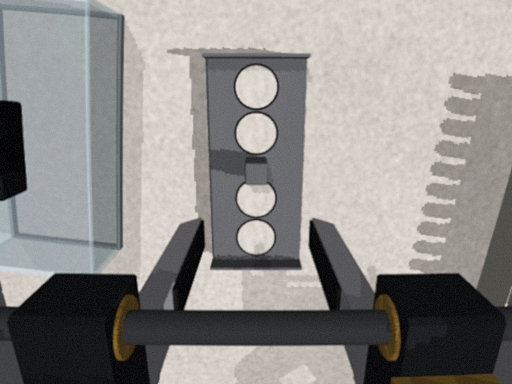

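Request:
arm_command(
  linear=[
    [5,0.05,-0.1],
    [9,0.05,-0.1],
    [13,0.05,-0.1],
    [16,0.05,-0.1],
    [16.6,0.05,-0.1],
    [16.6,0.05,-0.1],
    [16.6,0.05,-0.1],
    [16.6,0.05,-0.1],
    [16.6,0.05,-0.1],
    [16.6,0.05,-0.1],
    [16.6,0.05,-0.1],
    [16.6,0.05,-0.1],
    [16.6,0.05,-0.1],
    [16.6,0.05,-0.1],
    [16.6,0.05,-0.1],
    [16.6,0.05,-0.1],
    [14,0.05,-0.1],
    [11,0.05,-0.1],
    [8,0.05,-0.1],
    [8,0.05,-0.1],
  ],
  roll=[0,0,0,0,0,0,0,0,0,0,0,0,0,0,0,0,0,0,0,0],
  jaw=[6,6,6,6,6,6,6,1,1,1,1,1,1,1,1,1,1,1,1,1],
  force=45,
)

```text
time: 13.15
eef_pos: [0.5133, -0.482, 0.3107]
ee_rot: [[0.005, 0.997, 0.082], [-0.006, 0.082, -0.997], [-1.0, 0.004, 0.006]]
ft_force: [1.1, -1.6, -5.0]
width: 0.0219
```

```bash
python3 - <<'E'
from h import *
st()
f=grab("wrist"); P=cloud(f); save(f,"w7.png")
for z0,z1 in ((.085,.115),(.14,.15)):
  m=(P[...,2]>z0)&(P[...,2]<z1)&(abs(P[...,0]-.51)<.15)&(abs(P[...,1]+.48)<.08)
  for b in blob(P,m,60): print(rect(b),np.round(np.median(b,0),4),len(b))
go(.5156,.0395,.125,4.0)
E
```

```text
t 13.15 pos [ 0.5133 -0.482   0.3107] F [ 1.1 -1.6 -5. ] w 0.0219
[[0.005, 0.997, 0.082], [-0.006, 0.082, -0.997], [-1.0, 0.004, 0.006]] [-0.915  0.453  1.471  0.     1.209  0.574]
(array([ 553. , -478.7]), array([139.4, 100.7]), 4.6) [ 0.5718 -0.4767  0.1092] 38500
(array([ 472.6, -485.2]), array([29. , 33.5]), 5.5) [ 0.472  -0.4855  0.1093] 1802
(array([ 419. , -489.8]), array([27.6, 51.9]), 3.6) [ 0.4158 -0.4898  0.109 ] 2745
(array([ 514.8, -481.8]), array([21.8, 46.3]), 5.7) [ 0.5183 -0.4816  0.1427] 2324
go [0.15, 4.55, -51.89] roll -89.3 curyaw -85.3
```

Request:
arm_command(
  linear=[
    [-3,0,0],
    [-6,0,-1],
    [-7,0.2,-3],
    [-7,0.4,-6],
    [-7,0.7,-9.5],
    [-7,1,-13],
    [-7,1.4,-16.5],
    [-7,1.7,-20],
    [-7,2.1,-24],
    [-7,2.5,-28],
    [-7,2.8,-32],
    [-7,3.2,-36],
    [-7,3.5,-40],
    [-7,3.9,-44],
    [-7,4.2,-47.5],
    [-7,4.4,-50],
    [-7,4.5,-51.5],
    [-7,4.55,-51.9],
    [-7,4.55,-51.9],
    [-7,4.55,-51.9],
  ],
  roll=[0,0,-4,-10,-17,-24,-31,-38,-45,-52,-59,-66,-73,-79,-84,-87,-88.5,-89.3,-89.3,-89.3],
  jaw=[1,1,1,1,1,1,1,1,1,1,1,1,1,1,1,1,1,1,1,1],
)

```text
time: 15.2
eef_pos: [0.5155, 0.0389, 0.3761]
ee_rot: [[-0.001, -0.068, 0.998], [-0.0, 0.998, 0.068], [-1.0, -0.0, -0.001]]
ft_force: [0.4, -0.1, -5.2]
width: 0.0217
```

```bash
cat >> h.py <<'E'
from scipy.optimize import least_squares
def fitrect(pts,hx,hy,x0):
    def res(p):
        c,s=np.cos(p[2]),np.sin(p[2]); q=(pts-p[:2])@np.array([[c,-s],[s,c]])
        dx=abs(q[:,0])-hx; dy=abs(q[:,1])-hy
        return np.where((dx<0)&(dy<0),np.maximum(dx,dy),np.hypot(np.maximum(dx,0),np.maximum(dy,0)))
    r=least_squares(res,x0,loss="soft_l1",f_scale=.002); return np.round([*r.x[:2]*1000,np.degrees(r.x[2])],1), np.median(abs(r.fun))
def sel(P,x0,x1,y0,y1,z0,z1):
    Q=P.reshape(-1,3); return Q[(Q[:,0]>x0)&(Q[:,0]<x1)&(Q[:,1]>y0)&(Q[:,1]<y1)&(Q[:,2]>z0)&(Q[:,2]<z1)]
E
python3 - <<'E'
from h import *
st()
f=grab("wrist"); P=cloud(f); save(f,"w8.png")
t=sel(P,.4,.65,-.11,.25,.0145,.02); print(len(t),fitrect(t[:,:2],.0725,.1345,[.5155,.0395,.07]))
go(.5156,.0395,.045,4.0)
E
```

```text
t 15.2 pos [0.5155 0.0389 0.3761] F [ 0.4 -0.1 -5.2] w 0.0217
[[-0.001, -0.068, 0.998], [-0.0, 0.998, 0.068], [-1.0, -0.0, -0.001]] [-1.440e-01 -4.100e-02  1.921e+00 -1.000e-03  1.263e+00 -2.120e-01]
0 (array([515.5,  39.5,   4. ]), np.float64(nan))
go [15.14, 0.07, 0.02] roll -0.1 curyaw 3.9
  return _methods._mean(a, axis=axis, dtype=dtype,
  ret = ret.dtype.type(ret / rcount)
```

Request:
arm_command(
  linear=[
    [3,0.1,0],
    [6,0.1,0],
    [9,0.1,0],
    [11,0.1,0],
    [13,0.1,0],
    [14,0.1,0],
    [14.6,0.1,0],
    [15,0.1,0],
    [15.1,0.1,0],
    [15.1,0.1,0],
    [15.1,0.1,0],
    [15.1,0.1,0],
  ],
  roll=[0,0,0,0,0,0,0,0,0,0,0,0],
  jaw=[1,1,1,1,1,1,1,1,1,1,1,1],
)

```text
time: 16.45
eef_pos: [0.5156, 0.0408, 0.2262]
ee_rot: [[0.001, -0.07, 0.998], [-0.0, 0.998, 0.07], [-1.0, -0.0, 0.001]]
ft_force: [-0.2, 0.3, -5.3]
width: 0.022
```

Request:
arm_command(
  linear=[
    [0,0,0],
    [0,0,0],
    [0,0,0],
    [0,0,0],
    [0,0,0],
    [-4,0,0],
    [-9,0,0],
    [-14,0,0],
    [-18,0,0],
    [-18,0,0],
    [-18,0,0],
    [-18,0,0],
  ],
  roll=[0,0,0,0,0,0,0,0,0,0,0,0],
  jaw=[6.5,6.5,6.5,6.5,6.5,6.5,6.5,6.5,6.5,6.5,6.5,6.5],
)

```text
time: 17.65
eef_pos: [0.5149, 0.0409, 0.4039]
ee_rot: [[-0.003, -0.07, 0.998], [0.0, 0.998, 0.07], [-1.0, 0.001, -0.003]]
ft_force: [-0.3, -0.3, -0.1]
width: 0.065
```

```bash
python3 - <<'E'
from h import *
st()
f=grab("wrist"); P=cloud(f); save(f,"w9.png"); np.savez("w9.npz",P=P,img=f["img"])
t=sel(P,.4,.65,-.11,.25,.0145,.02); print("rim",len(t),fitrect(t[:,:2],.0725,.1345,[.5155,.0395,.07]))
t=sel(P,.46,.58,-.085,.165,.021,.028);print("top",len(t),rect(t),np.median(t[:,2]))
t=sel(P,.46,.58,-.085,.165,.021,.046);print("all",len(t),rect(t))
t=sel(P,.46,.58,-.05,.12,.053,.062);print("blk",len(t),rect(t))
f=grab("top"); T=cloud(f)
for o in pots(T,f["img"]): print(o[0],o[2][0],o[3])
t=sel(T,.46,.58,-.085,.165,.021,.028);print("topcam plate",len(t),rect(t),np.median(t[:,2]))
E
```

```text
t 17.65 pos [0.5149 0.0409 0.4039] F [-0.3 -0.3 -0.1] w 0.065
[[-0.003, -0.07, 0.998], [0.0, 0.998, 0.07], [-1.0, 0.001, -0.003]] [-0.141 -0.07   1.896 -0.     1.319 -0.21 ]
rim 3219 (array([515.1,  40.8,   4.2]), np.float64(0.0013523620798496921))
top 17115 (array([514.9,  42.5]), array([100. , 217.2]), 4.0) 0.02401910487859621
all 18416 (array([514.8,  43. ]), array([100.2, 221. ]), 4.0)
blk 481 (array([514.9,  43.1]), array([21.1, 22. ]), 4.3)
purple [562.1 438.7] 0.049
purple [533.9 244.8] 0.049
purple [463.2 401.4] 0.049
purple [433.9 246.3] 0.051
green [621.7 376.2] 0.05
green [604.5 303.9] 0.049
orange [379.9 420.1] 0.05
topcam plate 653 (array([513.3,  40.4]), array([ 96.2, 215.3]), 5.1) 0.023822530141248244
```

View pics/w9.png

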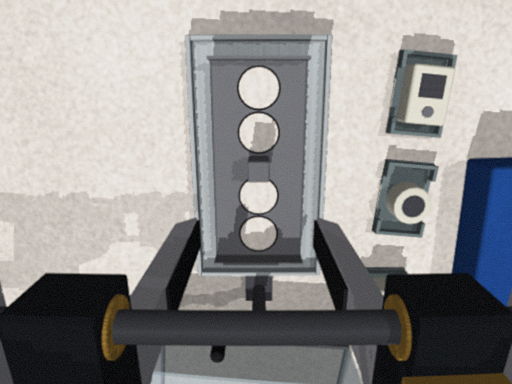

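```bash
python3 -c "
from h import *
go(.49,.22,.225,4.1)"
```

```text
go [-0.13, 18.05, -1.24] roll -0.1 curyaw 4.0
```

Request:
arm_command(
  linear=[
    [0,18,-1.2],
    [0,18,-1.2],
    [0,18,-1.2],
    [0,18,-1.2],
    [0,18,-1.2],
    [0,18,-1.2],
    [0,18,-1.2],
    [0,18,-1.2],
  ],
  roll=[0,0,0,0,0,0,0,0],
  jaw=[7,7,7,7,7,7,7,7],
)

```text
time: 18.55
eef_pos: [0.4911, 0.2184, 0.4053]
ee_rot: [[-0.001, -0.068, 0.998], [-0.0, 0.998, 0.068], [-1.0, -0.0, -0.001]]
ft_force: [-0.1, -0.5, -0.5]
width: 0.0701
```

```bash
cat >> h.py <<'E'
def potfit(P,img):
    hsv=cv2.cvtColor(img,cv2.COLOR_RGB2HSV)
    m=(hsv[...,0]>125)&(hsv[...,0]<160)&(hsv[...,1]>80)&(P[...,2]>.04)
    r=[]
    for b in blob(P,m,60):
        t=b[b[:,2]>np.median(b[:,2])-.004]
        c,rad=cv2.minEnclosingCircle((t[:,:2]*1000).astype(np.float32))
        r.append((np.round(c,1).tolist(),round(rad,1),rect(t)[0].tolist(),round(float(np.median(t[:,2])),4),len(t)))
    return r
E
python3 - <<'E'
from h import *
st()
f=grab("wrist"); P=cloud(f); save(f,"w10.png"); np.savez("w10.npz",P=P,img=f["img"])
for o in potfit(P,f["img"]): print(o)
go(.562,.439,.030,4.1)
E
```

```text
t 18.55 pos [0.4911 0.2184 0.4053] F [-0.1 -0.5 -0.5] w 0.0701
[[-0.001, -0.068, 0.998], [-0.0, 0.998, 0.068], [-1.0, -0.0, -0.001]] [ 0.207 -0.02   1.845 -0.     1.317  0.139]
([434.4, 249.4], 19.6, [434.4, 249.6], 0.0507, 1186)
([533.9, 248.6], 19.4, [533.8, 248.6], 0.0507, 1157)
go [19.54, 21.53, 8.57] roll -0.2 curyaw 3.9
```

Request:
arm_command(
  linear=[
    [0,0,0],
    [0,0,0],
    [0,0,0],
  ],
  roll=[0,0,0],
  jaw=[7,7,7],
)

```text
time: 18.9
eef_pos: [0.4909, 0.2192, 0.4057]
ee_rot: [[0.0, -0.069, 0.998], [0.0, 0.998, 0.069], [-1.0, 0.0, 0.0]]
ft_force: [0.0, -0.3, -0.2]
width: 0.0699
```

```bash
python3 - <<'E'
from h import *
st()
f=grab("wrist"); P=cloud(f)
for o in potfit(P,f["img"]): print(o)
go(.5338,.2486,.030)
E
```

```text
t 18.9 pos [0.4909 0.2192 0.4057] F [ 0.  -0.3 -0.2] w 0.0699
[[0.0, -0.069, 0.998], [0.0, 0.998, 0.069], [-1.0, 0.0, 0.0]] [ 0.209 -0.02   1.844 -0.     1.317  0.14 ]
([434.3, 249.4], 19.6, [434.6, 249.6], 0.0507, 1188)
([534.1, 248.9], 19.5, [533.8, 248.7], 0.0508, 1160)
go [19.57, 2.62, 4.48] roll 0 curyaw 4.0
```

Request:
arm_command(
  linear=[
    [5,2.65,4.5],
    [9,2.65,4.5],
    [13,2.65,4.5],
    [17,2.65,4.5],
    [19.55,2.65,4.5],
    [19.55,2.65,4.5],
    [19.55,2.65,4.5],
    [19.55,2.65,4.5],
    [19.55,2.65,4.5],
    [19.55,2.65,4.5],
    [19.55,2.65,4.5],
    [19.55,2.65,4.5],
    [19.55,2.65,4.5],
    [19.55,2.65,4.5],
    [16,2.65,4.5],
    [12,2.65,4.5],
    [8,2.65,4.5],
    [7,2.65,4.5],
    [7,2.65,4.5],
    [7,2.65,4.5],
  ],
  roll=[0,0,0,0,0,0,0,0,0,0,0,0,0,0,0,0,0,0,0,0],
  jaw=[7,7,7,7,7,7,7,3,3,3,3,3,3,3,3,3,3,3,3,3],
  force=15,
)

```text
time: 20.95
eef_pos: [0.5332, 0.2489, 0.3334]
ee_rot: [[-0.003, -0.07, 0.998], [-0.001, 0.998, 0.07], [-1.0, -0.001, -0.003]]
ft_force: [-0.3, 0.7, -1.1]
width: 0.0398
```

```bash
python3 - <<'E'
from h import *
st()
for c in ((.5207,-.0378),(.5174,.0081),(.5124,.0779),(.5091,.1238)): go(*c,.0535,4.1)
E
```

```text
t 20.95 pos [0.5332 0.2489 0.3334] F [-0.3  0.7 -1.1] w 0.0398
[[-0.003, -0.07, 0.998], [-0.001, 0.998, 0.07], [-1.0, -0.001, -0.003]] [ 0.244  0.178  1.773 -0.     1.194  0.174]
go [10.02, -28.51, -3.21] roll -0.1 curyaw 4.0
go [10.01, -23.9, -3.22] roll -0.1 curyaw 4.0
go [10.01, -16.91, -3.23] roll -0.1 curyaw 4.0
go [10.01, -12.3, -3.24] roll -0.1 curyaw 4.0
```

Request:
arm_command(
  linear=[
    [0,-5,-0.6],
    [0,-10,-1.2],
    [0,-15,-1.8],
    [0,-20,-2.4],
    [0,-25,-2.9],
    [0,-28.5,-3.3],
    [0,-28.5,-3.3],
    [0,-28.5,-3.3],
    [3,-28.5,-3.3],
    [6,-28.5,-3.3],
    [8,-28.5,-3.3],
    [9.2,-28.5,-3.3],
    [9.8,-28.5,-3.3],
    [9.8,-28.5,-3.3],
    [9.8,-28.5,-3.3],
    [9.8,-28.5,-3.3],
  ],
  roll=[0,0,0,0,0,0,0,0,0,0,0,0,0,0,0,0],
  jaw=[3,3,3,3,3,3,3,3,3,3,3,3,3,3,3,3],
)

```text
time: 22.55
eef_pos: [0.5214, -0.0375, 0.2388]
ee_rot: [[0.002, -0.07, 0.998], [-0.001, 0.998, 0.07], [-1.0, -0.001, 0.002]]
ft_force: [-0.3, -0.2, -1.0]
width: 0.0396
```

```bash
python3 - <<'E'
from h import *
st()
go(.5206,-.0378,.0533,4.1)
f=grab("wrist"); P=cloud(f)
for o in potfit(P,f["img"]): print(o)
E
```

```text
t 22.55 pos [ 0.5214 -0.0375  0.2388] F [-0.3 -0.2 -1. ] w 0.0396
[[0.002, -0.07, 0.998], [-0.001, 0.998, 0.07], [-1.0, -0.001, 0.002]] [-0.289  0.17   1.982  0.     0.987 -0.359]
go [0.55, -0.02, -0.08] roll -0.1 curyaw 4.0
([520.8, -38.8], 20.5, [520.6, -38.4], 0.0784, 5046)
```

Request:
arm_command(
  linear=[
    [0.45,0,0],
    [0.5,0,0],
    [0.5,0,0],
    [0.5,0,0],
    [0.5,0,0],
    [0.5,0,0],
    [0.5,0,0],
    [-3,0,0],
    [-7,0,0],
    [-11,0,0],
    [-11,5,-1],
    [-11,10,-2],
    [-11,15,-3.4],
    [-11,20,-4.5],
    [-11,25,-6],
    [-11,29.25,-6.6],
    [-11,29.25,-6.6],
    [-11,29.25,-6.6],
    [-11,29.25,-6.6],
    [-11,29.25,-6.6],
  ],
  roll=[0,0,0,0,0,0,0,0,0,0,0,0,0,0,0,0,0,0,0,0],
  jaw=[3,3,3,7,7,7,7,7,7,7,7,7,7,7,7,7,7,7,7,7],
)

```text
time: 24.6
eef_pos: [0.4351, 0.2484, 0.3476]
ee_rot: [[-0.0, -0.067, 0.998], [-0.0, 0.998, 0.067], [-1.0, -0.0, -0.0]]
ft_force: [0.1, -0.1, -0.5]
width: 0.0703
```

```bash
python3 - <<'E'
from h import *
st()
f=grab("wrist"); P=cloud(f);save(f,"w11.png")
for o in potfit(P,f["img"]): print(o)
f=grab("top"); P=cloud(f)
for o in pots(P,f["img"]): print(o[0],o[2][0],o[3])
go(.4344,.2495,.030,4.1)
E
```

```text
t 24.6 pos [0.4351 0.2484 0.3476] F [ 0.1 -0.1 -0.5] w 0.0703
[[-0.0, -0.067, 0.998], [-0.0, 0.998, 0.067], [-1.0, -0.0, -0.0]] [ 0.292 -0.047  1.982 -0.     1.207  0.225]
([462.5, 397.1], 17.3, [462.8, 391.8], 0.0506, 573)
([434.0, 249.6], 19.4, [433.8, 249.4], 0.0508, 1557)
purple [561.9 439.5] 0.05
purple [521.5 -41. ] 0.072
purple [434.  245.7] 0.05
green [622.2 378.2] 0.049
green [604.4 305.3] 0.049
go [13.76, 0.1, -0.07] roll -0.2 curyaw 3.9
```

Request:
arm_command(
  linear=[
    [4,0.05,-0.1],
    [8,0.05,-0.1],
    [12,0.05,-0.1],
    [13.75,0.05,-0.1],
    [13.75,0.05,-0.1],
    [13.75,0.05,-0.1],
    [13.75,0.05,-0.1],
    [13.75,0.05,-0.1],
    [13.75,0.05,-0.1],
    [13.75,0.05,-0.1],
    [13.75,0.05,-0.1],
    [13.75,0.05,-0.1],
    [13.75,0.05,-0.1],
    [10,0.05,-0.1],
    [6,0.05,-0.1],
    [2,0.05,-0.1],
    [1,0.05,-0.1],
    [1,0.05,-0.1],
    [1,0.05,-0.1],
    [1,0.05,-0.1],
  ],
  roll=[0,0,0,0,0,0,0,0,0,0,0,0,0,0,0,0,0,0,0,0],
  jaw=[7,7,7,7,7,7,3,3,3,3,3,3,3,3,3,3,3,3,3,3],
)

```text
time: 26.7
eef_pos: [0.4328, 0.2498, 0.335]
ee_rot: [[-0.004, -0.07, 0.998], [-0.001, 0.998, 0.07], [-1.0, -0.001, -0.005]]
ft_force: [-0.2, 0.9, -0.2]
width: 0.0398
```

```bash
python3 - <<'E'
from h import *
st()
f=grab("wrist"); P=cloud(f)
for o in potfit(P,f["img"]): print(o)
for c in ((.5174,.0081),(.5124,.0779),(.5091,.1238)): go(*c,.0535,4.1)
E
```

```text
t 26.7 pos [0.4328 0.2498 0.335 ] F [-0.2  0.9 -0.2] w 0.0398
[[-0.004, -0.07, 0.998], [-0.001, 0.998, 0.07], [-1.0, -0.001, -0.005]] [ 0.296 -0.033  1.993  0.     1.186  0.226]
([462.3, 395.9], 16.7, [462.6, 391.0], 0.0506, 511)
([431.0, 249.5], 20.8, [431.2, 248.7], 0.1748, 5036)
go [10.17, -24.7, 6.79] roll -0.1 curyaw 4.0
go [10.16, -17.7, 6.77] roll -0.1 curyaw 4.0
go [10.15, -13.1, 6.76] roll -0.1 curyaw 4.0
```

Request:
arm_command(
  linear=[
    [0,-4,1],
    [0,-8,2],
    [0,-12,3.2],
    [0,-16,4.3],
    [0,-20,5.5],
    [0,-23,6.3],
    [0,-24.7,6.65],
    [0,-24.7,6.65],
    [0,-24.7,6.65],
    [0,-24.7,6.65],
    [3,-24.7,6.65],
    [6,-24.7,6.65],
    [8,-24.7,6.65],
    [9.3,-24.7,6.65],
    [9.7,-24.7,6.65],
    [9.7,-24.7,6.65],
    [9.7,-24.7,6.65],
    [9.7,-24.7,6.65],
  ],
  roll=[0,0,0,0,0,0,0,0,0,0,0,0,0,0,0,0,0,0],
  jaw=[3,3,3,3,3,3,3,3,3,3,3,3,3,3,3,3,3,3],
)

```text
time: 28.55
eef_pos: [0.5177, 0.0083, 0.2419]
ee_rot: [[0.002, -0.07, 0.998], [-0.0, 0.998, 0.07], [-1.0, -0.001, 0.002]]
ft_force: [0.5, 0.8, -0.5]
width: 0.0394
```

```bash
python3 - <<'E'
from h import *
st()
go(.5174,.0081,.0533,4.1)
f=grab("wrist"); P=cloud(f)
for o in potfit(P,f["img"]): print(o)
go(.49,.32,.16,4.1)
E
```

```text
t 28.55 pos [0.5177 0.0083 0.2419] F [ 0.5  0.8 -0.5] w 0.0394
[[0.002, -0.07, 0.998], [-0.0, 0.998, 0.07], [-1.0, -0.001, 0.002]] [-0.203  0.154  1.993  0.     0.992 -0.273]
go [0.86, -0.02, -0.03] roll -0.1 curyaw 4.0
([516.6, 12.3], 24.9, [518.0, 8.4], 0.0817, 5068)
([518.7, -13.0], 45.4, [523.0, -13.1], 0.0737, 1186)
go [-9.84, 31.28, -0.55] roll -0.1 curyaw 4.0
```

Request:
arm_command(
  linear=[
    [0.5,0,0],
    [0.85,0,0],
    [0.85,0,0],
    [0.85,0,0],
    [0.85,0,0],
    [0.85,0,0],
    [0.85,0,0],
    [-3,0,0],
    [-7,0,0],
    [-11,0,0],
    [-11,5,0],
    [-11,10,0],
    [-11,15,-0.2],
    [-11,20,-0.2],
    [-11,25,-0.4],
    [-11,31,-0.5],
    [-11,31,-0.5],
    [-11,31,-0.5],
    [-11,31,-0.5],
    [-11,31,-0.5],
  ],
  roll=[0,0,0,0,0,0,0,0,0,0,0,0,0,0,0,0,0,0,0,0],
  jaw=[3,3,3,7,7,7,7,7,7,7,7,7,7,7,7,7,7,7,7,7],
)

```text
time: 30.6
eef_pos: [0.4909, 0.3158, 0.3505]
ee_rot: [[-0.0, -0.068, 0.998], [-0.0, 0.998, 0.068], [-1.0, -0.0, -0.0]]
ft_force: [-0.8, 0.2, -0.3]
width: 0.0701
```

Request:
arm_command(
  linear=[
    [0,0,0],
    [0,0,0],
    [0,0,0],
  ],
  roll=[0,0,0],
  jaw=[7,7,7],
)

```text
time: 30.9
eef_pos: [0.4907, 0.3166, 0.3508]
ee_rot: [[0.0, -0.069, 0.998], [0.0, 0.998, 0.069], [-1.0, 0.0, 0.0]]
ft_force: [-0.8, 0.3, 0.6]
width: 0.0698
```

```bash
python3 - <<'E'
from h import *
st()
f=grab("wrist"); P=cloud(f);save(f,"w12.png")
pp=potfit(P,f["img"])
for o in pp:
    print(o); go(o[0][0]/1000,o[0][1]/1000,.03,4.1)
f=grab("top"); P=cloud(f)
for o in pots(P,f["img"]): print(o[0],o[2][0],o[3])
E
```

```text
t 30.9 pos [0.4907 0.3166 0.3508] F [-0.8  0.3  0.6] w 0.0698
[[0.0, -0.069, 0.998], [0.0, 0.998, 0.069], [-1.0, 0.0, 0.0]] [ 0.379  0.147  1.774 -0.     1.221  0.31 ]
([562.0, 442.8], 19.6, [562.2, 443.0], 0.0507, 2054)
go [14.08, 12.08, 7.98] roll -0.1 curyaw 4.0
([462.6, 406.0], 19.5, [462.6, 406.0], 0.0506, 1909)
go [14.07, 9.09, -2.19] roll -0.1 curyaw 4.0
purple [516.5   4.6] 0.073
purple [521.4 -39.8] 0.073
green [632.2 379.3] 0.05
green [604.2 305. ] 0.049
```

View pics/w12.png

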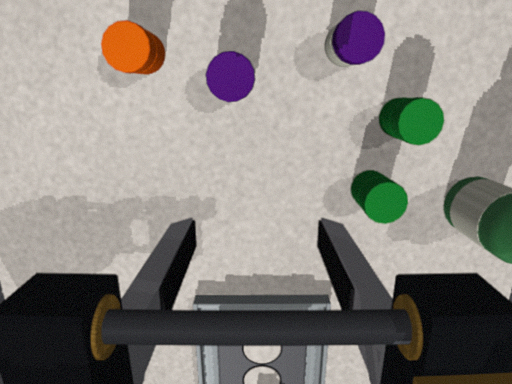

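Request:
arm_command(
  linear=[
    [0,4.5,-1],
    [0,9.1,-2.2],
    [3,9.1,-2.2],
    [7,9.1,-2.2],
    [11,9.1,-2.2],
    [14.05,9.1,-2.2],
    [14.05,9.1,-2.2],
    [14.05,9.1,-2.2],
    [14.05,9.1,-2.2],
    [14.05,9.1,-2.2],
    [14.05,9.1,-2.2],
    [14.05,9.1,-2.2],
    [14.05,9.1,-2.2],
    [14.05,9.1,-2.2],
    [14.05,9.1,-2.2],
    [10,9.1,-2.2],
    [6,9.1,-2.2],
    [2,9.1,-2.2],
    [1,9.1,-2.2],
    [1,9.1,-2.2],
  ],
  roll=[0,0,0,0,0,0,0,0,0,0,0,0,0,0,0,0,0,0,0,0],
  jaw=[7,7,7,7,7,7,7,7,3,3,3,3,3,3,3,3,3,3,3,3],
)

```text
time: 33.0
eef_pos: [0.4624, 0.4067, 0.342]
ee_rot: [[0.003, -0.07, 0.998], [0.002, 0.998, 0.07], [-1.0, 0.001, 0.003]]
ft_force: [0.3, -0.0, -1.2]
width: 0.0398
```

```bash
python3 - <<'E'
from h import *
s=st()
s["eef_pos"]=np.array([.4626,.406,.340]) # commanded
R=np.array(s["ee_rot"])
for c in ((.5124,.0779),(.5091,.1238)): go(*c,.0535,4.1,s)
E
```

```text
t 33.0 pos [0.4624 0.4067 0.342 ] F [ 0.3 -0.  -1.2] w 0.0398
[[0.003, -0.07, 0.998], [0.002, 0.998, 0.07], [-1.0, 0.001, 0.003]] [0.537 0.228 1.698 0.    1.213 0.468]
go [10.61, -33.09, 2.65] roll -0.1 curyaw 4.0
go [10.62, -28.49, 2.64] roll -0.1 curyaw 4.0
```

Request:
arm_command(
  linear=[
    [0,-4,0.3],
    [0,-8,0.7],
    [0,-12.5,1],
    [0,-17,1.3],
    [0,-21.5,1.7],
    [0,-26,2],
    [0,-30,2.4],
    [0,-32.5,2.6],
    [0,-33.1,2.65],
    [0,-33.1,2.65],
    [0,-33.1,2.65],
    [0,-33.1,2.65],
    [3,-33.1,2.65],
    [6,-33.1,2.65],
    [8,-33.1,2.65],
    [9.3,-33.1,2.65],
    [9.9,-33.1,2.65],
    [9.9,-33.1,2.65],
    [9.9,-33.1,2.65],
    [9.9,-33.1,2.65],
  ],
  roll=[0,0,0,0,0,0,0,0,0,0,0,0,0,0,0,0,0,0,0,0],
  jaw=[3,3,3,3,3,3,3,3,3,3,3,3,3,3,3,3,3,3,3,3],
)

```text
time: 35.0
eef_pos: [0.5123, 0.0782, 0.2428]
ee_rot: [[0.002, -0.07, 0.998], [-0.0, 0.998, 0.07], [-1.0, -0.0, 0.002]]
ft_force: [-0.1, -0.0, -0.6]
width: 0.0399
```

```bash
python3 - <<'E'
from h import *
st()
go(.5124,.0779,.0533,4.1)
f=grab("wrist"); P=cloud(f)
for o in potfit(P,f["img"]): print(o)
go(.562,.33,.16,4.1)
E
```

```text
t 35.0 pos [0.5123 0.0782 0.2428] F [-0.1 -0.  -0.6] w 0.0399
[[0.002, -0.07, 0.998], [-0.0, 0.998, 0.07], [-1.0, -0.0, 0.002]] [-0.068  0.153  1.992  0.     0.994 -0.138]
go [0.95, -0.03, 0.01] roll -0.1 curyaw 4.0
([511.0, 79.1], 21.3, [511.9, 77.8], 0.0824, 5045)
([514.4, 49.5], 52.9, [513.5, 50.6], 0.0736, 2448)
go [-9.72, 24.78, 6.74] roll -0.1 curyaw 4.0
```

Request:
arm_command(
  linear=[
    [0.5,0,0],
    [0.9,0,0],
    [0.9,0,0],
    [0.9,0,0],
    [0.9,0,0],
    [0.9,0,0],
    [0.9,0,0],
    [-3,0,0],
    [-7,0,0],
    [-11,0,0],
    [-11,5,1],
    [-11,10,2],
    [-11,15,3],
    [-11,20,4],
    [-11,25,5],
    [-11,30,6.2],
    [-11,36.1,7.45],
    [-11,36.1,7.45],
    [-11,36.1,7.45],
    [-11,36.1,7.45],
  ],
  roll=[0,0,0,0,0,0,0,0,0,0,0,0,0,0,0,0,0,0,0,0],
  jaw=[3,3,3,7,7,7,7,7,7,7,7,7,7,7,7,7,7,7,7,7],
)

```text
time: 37.05
eef_pos: [0.5607, 0.4432, 0.351]
ee_rot: [[-0.001, -0.07, 0.998], [-0.001, 0.998, 0.07], [-1.0, -0.001, -0.001]]
ft_force: [0.7, 0.3, 0.2]
width: 0.07
```

Request:
arm_command(
  linear=[
    [0,0,0],
    [0,0,0],
    [0,0,0],
  ],
  roll=[0,0,0],
  jaw=[7,7,7],
)

```text
time: 37.35
eef_pos: [0.5611, 0.4424, 0.3519]
ee_rot: [[0.0, -0.068, 0.998], [-0.0, 0.998, 0.068], [-1.0, -0.0, 0.0]]
ft_force: [-0.1, 0.4, 1.1]
width: 0.0698
```

```bash
python3 - <<'E'
from h import *
st()
f=grab("wrist"); P=cloud(f)
for o in potfit(P,f["img"]): print(o)
go(.562,.4429,.03,4.1)
f=grab("top"); P=cloud(f)
for o in pots(P,f["img"]): print(o[0],o[2][0],o[3])
E
```

```text
t 37.35 pos [0.5611 0.4424 0.3519] F [-0.1  0.4  1.1] w 0.0698
[[0.0, -0.068, 0.998], [-0.0, 0.998, 0.068], [-1.0, -0.0, 0.0]] [ 0.509  0.436  1.415 -0.     1.29   0.441]
([562.5, 443.6], 19.5, [562.0, 443.8], 0.0508, 1506)
go [14.19, 0.02, 0.09] roll -0.2 curyaw 3.9
purple [561.9 439.4] 0.05
purple [517.3   5.7] 0.073
purple [521.6 -39.7] 0.072
purple [511.8  74.2] 0.073
green [622.  378.1] 0.048
green [604. 305.] 0.049
orange [379.3 420.3] 0.049
```

Request:
arm_command(
  linear=[
    [4,0.05,0.1],
    [8,0.05,0.1],
    [12,0.05,0.1],
    [14.2,0.05,0.1],
    [14.2,0.05,0.1],
    [14.2,0.05,0.1],
    [14.2,0.05,0.1],
    [14.2,0.05,0.1],
    [14.2,0.05,0.1],
    [14.2,0.05,0.1],
    [14.2,0.05,0.1],
    [14.2,0.05,0.1],
    [14.2,0.05,0.1],
    [10,0.05,0.1],
    [6,0.05,0.1],
    [2,0.05,0.1],
    [1,0.05,0.1],
    [1,0.05,0.1],
    [1,0.05,0.1],
  ],
  roll=[0,0,0,0,0,0,0,0,0,0,0,0,0,0,0,0,0,0,0],
  jaw=[7,7,7,7,7,7,3,3,3,3,3,3,3,3,3,3,3,3,3],
)

```text
time: 39.35
eef_pos: [0.5613, 0.4437, 0.3388]
ee_rot: [[-0.003, -0.07, 0.998], [-0.002, 0.998, 0.07], [-1.0, -0.002, -0.004]]
ft_force: [-1.3, -0.5, -0.7]
width: 0.0398
```

```bash
python3 - <<'E'
from h import *
s=st()
go(.5091,.1238,.0535,4.1)
s["eef_pos"]=np.array([.5621,.4431,.342]) # commanded
go(.5091,.1238,.0535,4.1,s)
E
```

```text
t 39.35 pos [0.5613 0.4437 0.3388] F [-1.3 -0.5 -0.7] w 0.0398
[[-0.003, -0.07, 0.998], [-0.002, 0.998, 0.07], [-1.0, -0.002, -0.004]] [0.511 0.451 1.42  0.    1.274 0.441]
go [10.61, -31.53, -7.4] roll -0.1 curyaw 4.0
go [10.93, -31.46, -7.48] roll -0.1 curyaw 4.0
```

Request:
arm_command(
  linear=[
    [0,-4,-1],
    [0,-8,-1.9],
    [0,-12,-2.9],
    [0,-16,-3.8],
    [0,-20.5,-4.9],
    [0,-25,-6],
    [0,-29,-6.9],
    [0,-31,-7.4],
    [0,-31.5,-7.5],
    [0,-31.5,-7.5],
    [0,-31.5,-7.5],
    [0,-31.5,-7.5],
    [3,-31.5,-7.5],
    [6,-31.5,-7.5],
    [8,-31.5,-7.5],
    [9.3,-31.5,-7.5],
    [9.9,-31.5,-7.5],
    [9.9,-31.5,-7.5],
    [9.9,-31.5,-7.5],
    [9.9,-31.5,-7.5],
  ],
  roll=[0,0,0,0,0,0,0,0,0,0,0,0,0,0,0,0,0,0,0,0],
  jaw=[3,3,3,3,3,3,3,3,3,3,3,3,3,3,3,3,3,3,3,3],
)

```text
time: 41.35
eef_pos: [0.5096, 0.1246, 0.2439]
ee_rot: [[0.002, -0.07, 0.998], [0.0, 0.998, 0.07], [-1.0, -0.0, 0.002]]
ft_force: [-0.0, 0.7, -0.5]
width: 0.0399
```

```bash
python3 - <<'E'
from h import *
st()
go(.5091,.1238,.0533,4.1)
E
```

```text
t 41.35 pos [0.5096 0.1246 0.2439] F [-0.   0.7 -0.5] w 0.0399
[[0.002, -0.07, 0.998], [0.0, 0.998, 0.07], [-1.0, -0.0, 0.002]] [ 0.024  0.166  1.976  0.     0.998 -0.046]
go [1.06, -0.08, -0.05] roll -0.1 curyaw 4.0
```

Request:
arm_command(
  linear=[
    [0.5,-0.05,0],
    [1,-0.05,0],
    [1,-0.05,0],
    [1,-0.05,0],
    [1,-0.05,0],
    [1,-0.05,0],
    [1,-0.05,0],
    [-3,0,0],
    [-7,0,0],
    [-12,0,0],
    [-16,-4,0],
    [-16,-8,0],
    [-16,-9,0],
    [-16,-9,0],
    [-16,-9,0],
    [-16,-9,0],
    [-16,-9,0],
    [-16,-9,0],
  ],
  roll=[0,0,0,0,0,0,0,0,0,0,0,0,0,0,0,0,0,0],
  jaw=[3,3,3,7,7,7,7,7,7,7,7,7,7,7,7,7,7,7],
)

```text
time: 43.15
eef_pos: [0.5152, 0.0355, 0.4023]
ee_rot: [[-0.001, -0.071, 0.997], [0.0, 0.997, 0.071], [-1.0, 0.0, -0.001]]
ft_force: [0.3, 0.2, -0.6]
width: 0.0703
```

```bash
python3 - <<'E'
from h import *
st()
f=grab("wrist"); P=cloud(f); save(f,"w13.png",(140,0,400,300),2)
for o in potfit(P,f["img"]): print(o)
t=sel(P,.46,.58,-.085,.165,.021,.028);print("platetop",len(t),rect(t))
t=sel(P,.46,.58,-.085,.165,.021,.046);print("all",len(t),rect(t))
t=sel(P,.4,.65,-.11,.25,.0145,.02); print("rim",len(t),fitrect(t[:,:2],.0725,.1345,[.5155,.0395,.07]))
T=grab("top"); P=cloud(T)
for o in pots(P,T["img"]): print(o[0],o[2][0],o[3])
t=sel(P,.4,.64,-.36,-.17,.074,.084);print("hoodtop",len(t),rect(t))
t=sel(P,.4,.64,-.36,-.17,.105,.117);print("bar",len(t),rect(t))
go(.52,-.27,.22,-86)
E
```

```text
t 43.15 pos [0.5152 0.0355 0.4023] F [ 0.3  0.2 -0.6] w 0.0703
[[-0.001, -0.071, 0.997], [0.0, 0.997, 0.071], [-1.0, 0.0, -0.001]] [-0.151 -0.069  1.898  0.     1.313 -0.222]
([508.8, 122.6], 19.8, [508.9, 122.7], 0.0737, 1604)
([511.4, 77.1], 19.9, [511.1, 77.4], 0.0737, 1450)
([519.3, -15.3], 42.5, [518.6, -15.4], 0.0737, 2333)
platetop 11889 (array([514.9,  42.5]), array([100.1, 217.4]), 3.9)
all 13123 (array([514.8,  43.5]), array([100.3, 221.9]), 4.0)
rim 3461 (array([515.1,  40.4,   4.3]), np.float64(0.001350839705043072))
purple [521.4 -39.7] 0.073
purple [508.4 117.7] 0.073
purple [514.   -9.1] 0.073
green [622.2 377.7] 0.049
green [605.3 304.7] 0.049
orange [379.3 420. ] 0.05
hoodtop 3142 (array([ 521. , -267.9]), array([132. , 239.8]), 88.6)
bar 168 (array([ 527.2, -267.5]), array([18.3, 77.8]), 88.0)
go [0.24, -30.48, -1.68] roll -89.9 curyaw 4.1
```

View pics/w13.png

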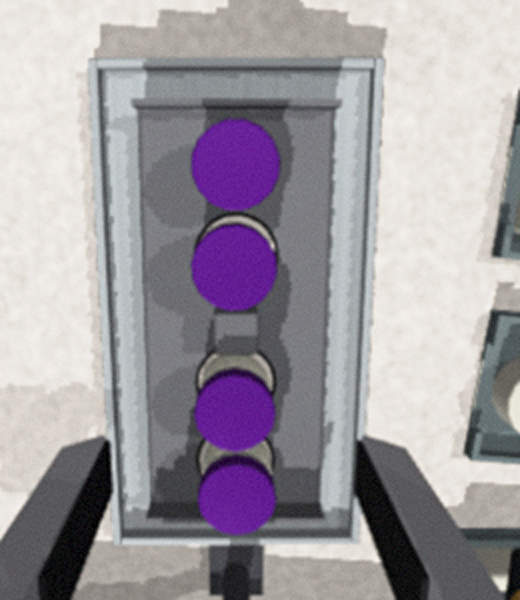

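Request:
arm_command(
  linear=[
    [0,-30.4,-1.5],
    [0,-30.4,-1.5],
    [0,-30.4,-1.5],
    [0,-30.4,-1.5],
    [0,-30.4,-1.5],
    [0,-30.4,-1.5],
    [0,-30.4,-1.5],
    [0,-30.4,-1.5],
    [0,-30.4,-1.5],
    [0,-30.4,-1.5],
    [0,-30.4,-1.5],
    [0,-30.4,-1.5],
    [0,-30.4,-1.5],
    [0,-30.4,-1.5],
    [0,-30.4,-1.5],
    [0,-30.4,-1.5],
  ],
  roll=[95.7,95.7,95.7,95.7,95.7,95.7,95.7,95.7,95.7,95.7,95.7,95.7,95.7,95.7,95.7,95.7],
  jaw=[6,6,6,6,6,6,6,6,6,6,6,6,6,6,6,6],
)

```text
time: 44.85
eef_pos: [0.5215, -0.2695, 0.4026]
ee_rot: [[-0.0, 1.0, -0.029], [0.0, -0.029, -1.0], [-1.0, -0.0, -0.0]]
ft_force: [0.3, -0.5, 0.5]
width: 0.0603
```

```bash
python3 - <<'E'
from h import *
st()
f=grab("wrist"); P=cloud(f); save(f,"w14.png")
t=sel(P,.36,.68,-.36,-.17,.074,.084);print("hoodtop",len(t),rect(t),np.median(t[:,2]))
t=sel(P,.4,.64,-.36,-.17,.105,.117);print("bar",len(t),rect(t),np.median(t[:,2]))
T=grab("top"); P=cloud(T)
t=sel(P,.36,.68,-.36,-.17,.074,.084);print("hoodtop",len(t),rect(t))
go(.527,-.265,.099,-91.7)
for o in pots(P,T["img"]): print(o[0],o[2][0],o[3])
E
```

```text
t 44.85 pos [ 0.5215 -0.2695  0.4026] F [ 0.3 -0.5  0.5] w 0.0603
[[-0.0, 1.0, -0.029], [0.0, -0.029, -1.0], [-1.0, -0.0, -0.0]] [-0.67   0.101  1.725  0.     1.316  0.93 ]
hoodtop 35169 (array([ 526.7, -266. ]), array([133.1, 257.1]), 88.6) 0.07873110573521308
bar 1990 (array([ 527.3, -266.1]), array([17.8, 78.8]), 88.7) 0.11250328678407379
hoodtop 530 (array([ 527.2, -266.4]), array([129.3, 256.4]), 89.5)
go [12.36, 0.53, -0.47] roll 0.0 curyaw -91.7
purple [521.2 -41.2] 0.073
purple [515.7   4.1] 0.073
purple [509.  120.2] 0.073
purple [510.1  74.1] 0.073
green [621.9 378.1] 0.049
green [605.2 304.6] 0.049
orange [379.  419.4] 0.049
```

View pics/w14.png

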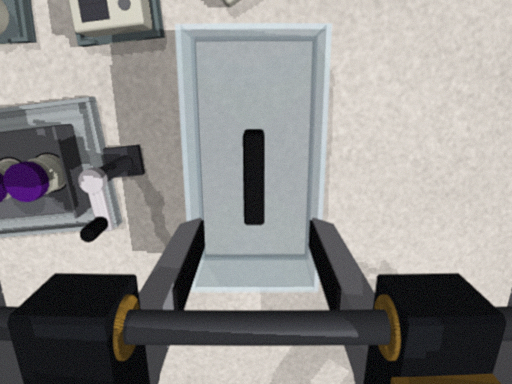

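Request:
arm_command(
  linear=[
    [0,0.5,-0.35],
    [4,0.5,-0.35],
    [8,0.5,-0.35],
    [11,0.5,-0.35],
    [12.2,0.5,-0.35],
    [12.2,0.5,-0.35],
    [12.2,0.5,-0.35],
    [12.2,0.5,-0.35],
    [12.2,0.5,-0.35],
    [12.2,0.5,-0.35],
    [12.2,0.5,-0.35],
    [12.2,0.5,-0.35],
    [12.2,0.5,-0.35],
    [12.2,0.5,-0.35],
    [12.2,0.5,-0.35],
    [12.2,0.5,-0.35],
    [12.2,0.5,-0.35],
    [9,0.5,-0.35],
    [6,0.5,-0.35],
    [6,0.5,-0.35],
  ],
  roll=[-0.3,-0.3,-0.3,-0.3,-0.3,-0.3,-0.3,-0.3,-0.3,-0.3,-0.3,-0.3,-0.3,-0.3,-0.3,-0.3,-0.3,-0.3,-0.3,-0.3],
  jaw=[6,6,6,6,6,6,6,1,1,1,1,1,1,1,1,1,1,1,1,1],
  force=45,
)

```text
time: 46.95
eef_pos: [0.5276, -0.2666, 0.3464]
ee_rot: [[0.006, 1.0, -0.024], [-0.004, -0.024, -1.0], [-1.0, 0.006, 0.004]]
ft_force: [0.5, -0.2, -2.5]
width: 0.0179
```

```bash
python3 - <<'E'
from h import *
st()
f=grab("wrist"); P=cloud(f)
t=sel(P,.36,.68,-.36,-.17,.12,.16);print("hoodtop",len(t),rect(t),np.median(t[:,2]))
go(.5153,.0406,.24,4.2)
E
```

```text
t 46.95 pos [ 0.5276 -0.2666  0.3464] F [ 0.5 -0.2 -2.5] w 0.0179
[[0.006, 1.0, -0.024], [-0.004, -0.024, -1.0], [-1.0, 0.006, 0.004]] [-0.66   0.167  1.76   0.     1.207  0.935]
hoodtop 61846 (array([ 531.9, -266.2]), array([133.2, 238.6]), 88.5) 0.14472347984337558
go [-7.68, -1.89, -30.63] roll 84.4 curyaw -91.4
```

Request:
arm_command(
  linear=[
    [-3,0,0],
    [-6,0,0],
    [-8,0,-0.5],
    [-8,-0.1,-2],
    [-8,-0.2,-4],
    [-8,-0.3,-6.5],
    [-8,-0.5,-9],
    [-8,-0.7,-11.5],
    [-8,-0.9,-14],
    [-8,-1,-16.5],
    [-8,-1.2,-19],
    [-8,-1.4,-21.5],
    [-8,-1.5,-24],
    [-8,-1.6,-26.5],
    [-8,-1.7,-28.5],
    [-8,-1.8,-30],
    [-8,-1.85,-30.6],
    [-8,-1.85,-30.6],
    [-8,-1.85,-30.6],
    [-8,-1.85,-30.6],
  ],
  roll=[0,0,-4,-10,-17,-24,-31,-38,-45,-52,-59,-66,-73,-80,-86,-91,-94,-95.6,-95.6,-95.6],
  jaw=[1,1,1,1,1,1,1,1,1,1,1,1,1,1,1,1,1,1,1,1],
)

```text
time: 49.0
eef_pos: [0.5155, 0.0398, 0.4215]
ee_rot: [[-0.002, -0.072, 0.997], [0.0, 0.997, 0.072], [-1.0, 0.0, -0.002]]
ft_force: [-0.3, 0.1, -4.6]
width: 0.018
```

Request:
arm_command(
  linear=[
    [0,0,0],
    [0,0,0],
    [0,0,0],
    [0,0,0],
  ],
  roll=[0,0,0,0],
  jaw=[1,1,1,1],
)

```text
time: 49.4
eef_pos: [0.5156, 0.04, 0.4227]
ee_rot: [[0.0, -0.073, 0.997], [-0.0, 0.997, 0.073], [-1.0, -0.0, 0.0]]
ft_force: [0.1, 0.4, -3.5]
width: 0.0175
```

```bash
python3 - <<'E'
from h import *
st()
f=grab("wrist"); P=cloud(f); save(f,"w15.png"); np.savez("w15.npz",P=P)
t=sel(P,.4,.65,-.15,.25,.19,.24);z=np.median(t[:,2]);print("hoodtop",len(t),rect(t),z)
A=np.c_[t[:,:2]-t[:,:2].mean(0),np.ones(len(t))];print("slope",np.linalg.lstsq(A,t[:,2],rcond=None)[0])
t=t[abs(t[:,2]-z)<.004]
print([np.round(v,4) for v in (t.min(0),t.max(0))])
c,s=np.cos(np.radians(4.2)),np.sin(np.radians(4.2)); q=(t[:,:2]-[.5151,.0406])@np.array([[c,-s],[s,c]])
print("tray frame x",np.percentile(q[:,0],[.2,99.8])," y",np.percentile(q[:,1],[.2,99.8]))
t=sel(P,.4,.65,-.11,.25,.0145,.02); print("rim",len(t),fitrect(t[:,:2],.0725,.1345,[.5155,.0395,.07]))
go(.5153,.0406,.105,4.2)
E
```

```text
t 49.4 pos [0.5156 0.04   0.4227] F [ 0.1  0.4 -3.5] w 0.0175
[[0.0, -0.073, 0.997], [-0.0, 0.997, 0.073], [-1.0, -0.0, 0.0]] [-0.142 -0.086  1.876  0.     1.352 -0.215]
hoodtop 62021 (array([514.2,  45.2]), array([133.2, 238.7]), 4.2) 0.22071999702335804
slope [ 0.00056222 -0.00134568  0.22082383]
[array([ 0.4396, -0.0744,  0.218 ]), array([0.5824, 0.1689, 0.2247])]
tray frame x [-0.06616689  0.06527348]  y [-0.11195699  0.12333927]
rim 0 (array([515.5,  39.5,   4. ]), np.float64(nan))
go [13.77, 0.05, -0.03] roll -0.0 curyaw 4.2
  return _methods._mean(a, axis=axis, dtype=dtype,
  ret = ret.dtype.type(ret / rcount)
```

View pics/w15.png

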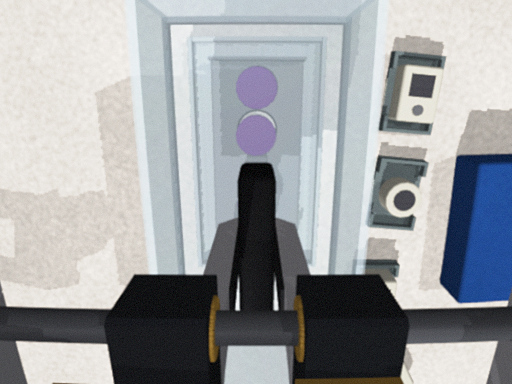

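```bash
python3 - <<'E'
from h import *
P=np.load("w15.npz")["P"]
c,s=np.cos(np.radians(4.2)),np.sin(np.radians(4.2))
def tf(t): return (t[:,:2]-[.5151,.0406])@np.array([[c,-s],[s,c]])
t=sel(P,.45,.58,.04,.13,.245,.262); q=tf(t); print(len(t),np.median(t[:,2]),"x",np.percentile(q[:,0],[1,50,99]),"y",np.percentile(q[:,1],[98,99.8,100]))
# rows at which top-face ends
for col in (200,256,300):
    print(col,[(r,np.round(P[r,col],3).tolist()) for r in (0,4,8,14,20,26,32)])
E
```

```text
4072 0.254485432146604 x [-0.01998329 -0.00019633  0.01914798] y [0.04169782 0.04204132 0.04221112]
200 [(0, [0.478, 0.162, 0.22]), (4, [0.478, 0.16, 0.221]), (8, [0.478, 0.157, 0.222]), (14, [0.478, 0.155, 0.22]), (20, [0.478, 0.152, 0.221]), (26, [0.478, 0.149, 0.22]), (32, [0.478, 0.147, 0.22])]
256 [(0, [0.505, 0.163, 0.221]), (4, [0.506, 0.162, 0.22]), (8, [0.506, 0.16, 0.221]), (14, [0.506, 0.157, 0.221]), (20, [0.506, 0.154, 0.221]), (26, [0.506, 0.151, 0.22]), (32, [0.507, 0.148, 0.221])]
300 [(0, [0.527, 0.165, 0.221]), (4, [0.527, 0.163, 0.221]), (8, [0.528, 0.161, 0.22]), (14, [0.528, 0.159, 0.219]), (20, [0.528, 0.156, 0.221]), (26, [0.528, 0.153, 0.22]), (32, [0.529, 0.15, 0.221])]
```

Request:
arm_command(
  linear=[
    [0,-0.2,0],
    [3,-0.2,0],
    [6,-0.2,0],
    [8.5,-0.2,0],
    [10.5,-0.2,0],
    [11.5,-0.2,0],
    [12,-0.2,0],
    [12.2,-0.2,0],
    [12.2,-0.2,0],
    [12.2,-0.2,0],
    [12.2,-0.2,0],
  ],
  roll=[0,0,0,0,0,0,0,0,0,0,0],
  jaw=[1,1,1,1,1,1,1,1,1,1,1],
)

```text
time: 50.55
eef_pos: [0.516, 0.0382, 0.3016]
ee_rot: [[0.002, -0.073, 0.997], [-0.0, 0.997, 0.073], [-1.0, -0.0, 0.002]]
ft_force: [0.2, -0.1, -2.9]
width: 0.018
```

Request:
arm_command(
  linear=[
    [0.2,0,0],
    [0.4,0,0],
    [0.6,0,0],
    [0.8,0,0],
    [1,0,0],
    [1.2,0,0],
    [1.4,0,0],
    [1.4,0,0],
    [1.4,0,0],
  ],
  roll=[0,0,0,0,0,0,0,0,0],
  jaw=[1,1,1,1,1,1,1,1,1],
)

```text
time: 51.45
eef_pos: [0.5158, 0.0382, 0.2866]
ee_rot: [[-0.0, -0.073, 0.997], [0.0, 0.997, 0.073], [-1.0, 0.0, -0.0]]
ft_force: [-0.5, 0.5, -2.6]
width: 0.0177
```

```bash
python3 - <<'E'
from h import *
st()
f=grab("wrist"); P=cloud(f); save(f,"w16.png")
t=sel(P,.4,.65,-.15,.25,.065,.1);z=np.median(t[:,2]);print("hoodtop",len(t),rect(t),z)
A=np.c_[t[:,:2]-t[:,:2].mean(0),np.ones(len(t))];print("slope",np.linalg.lstsq(A,t[:,2],rcond=None)[0])
E
```

```text
t 51.45 pos [0.5158 0.0382 0.2866] F [-0.5  0.5 -2.6] w 0.0177
[[-0.0, -0.073, 0.997], [0.0, 0.997, 0.073], [-1.0, 0.0, -0.0]] [-0.146  0.079  1.979  0.     1.084 -0.219]
hoodtop 61862 (array([514.4,  43.6]), array([133. , 238.5]), 4.2) 0.08460512067825104
slope [ 0.00030102 -0.00075965  0.08466348]
```

Request:
arm_command(
  linear=[
    [0.1,0,0],
    [0.15,0,0],
    [0.15,0,0],
    [0.15,0,0],
    [0.15,0,0],
    [0.15,0,0],
    [0.15,0,0],
    [0.15,0,0],
    [-4,0,0],
    [-9,0,0],
    [-13,0,0],
    [-13,0,0],
    [-13,0,0],
    [-13,0,0],
    [-13,0,0],
  ],
  roll=[0,0,0,0,0,0,0,0,0,0,0,0,0,0,0],
  jaw=[1,1,1,5,5,5,5,5,5,5,5,5,5,5,5],
)

```text
time: 53.0
eef_pos: [0.5154, 0.0382, 0.4145]
ee_rot: [[-0.004, -0.073, 0.997], [0.001, 0.997, 0.073], [-1.0, 0.001, -0.004]]
ft_force: [-0.1, -0.2, -0.3]
width: 0.0501
```

```bash
python3 - <<'E'
from h import *
st()
f=grab("wrist"); P=cloud(f); save(f,"w17.png",scale=1.5)
t=sel(P,.4,.65,-.15,.25,.065,.1);z=np.median(t[:,2]);print("hoodtop",len(t),rect(t),z)
A=np.c_[t[:,:2]-t[:,:2].mean(0),np.ones(len(t))];print("slope",np.linalg.lstsq(A,t[:,2],rcond=None)[0])
T=grab("top"); P=cloud(T); np.savez("top17.npz",P=P); 
t=sel(P,.4,.65,-.087,.25,.074,.09);z=np.median(t[:,2]);print("top: hoodtop",len(t),rect(t),z)
t=sel(P,.4,.65,-.16,.25,.014,.019);print("top: rim",len(t),fitrect(t[:,:2],.0725,.1345,[.5155,.0385,.07]))
t=sel(P,.42,.57,-.2,-.06,.117,.13);print("peg",len(t),rect(t),np.median(t,0))
t=sel(P,.42,.57,-.2,-.06,.088,.1);print("tongue",len(t),rect(t))
E
```

```text
t 53.0 pos [0.5154 0.0382 0.4145] F [-0.1 -0.2 -0.3] w 0.0501
[[-0.004, -0.073, 0.997], [0.001, 0.997, 0.073], [-1.0, 0.001, -0.004]] [-0.146 -0.079  1.885  0.     1.34  -0.219]
hoodtop 32147 (array([516.1,  24.7]), array([132.9, 288.1]), 4.2) 0.08373999563432838
slope [0.00028106 0.00143164 0.08372525]
top: hoodtop 1455 (array([516.2,  26.2]), array([129.3, 230.3]), 4.0) 0.0826991325786588
top: rim 84 (array([516.6,  38.1,   4.2]), np.float64(0.001292846172788957))
peg 18 (array([ 488.1, -126.7]), array([12.1, 10. ]), 33.9) [ 0.48837523 -0.12631692  0.12259704]
tongue 104 (array([ 504. , -100.6]), array([65. , 93.1]), 85.3)
```

View pics/w17.png

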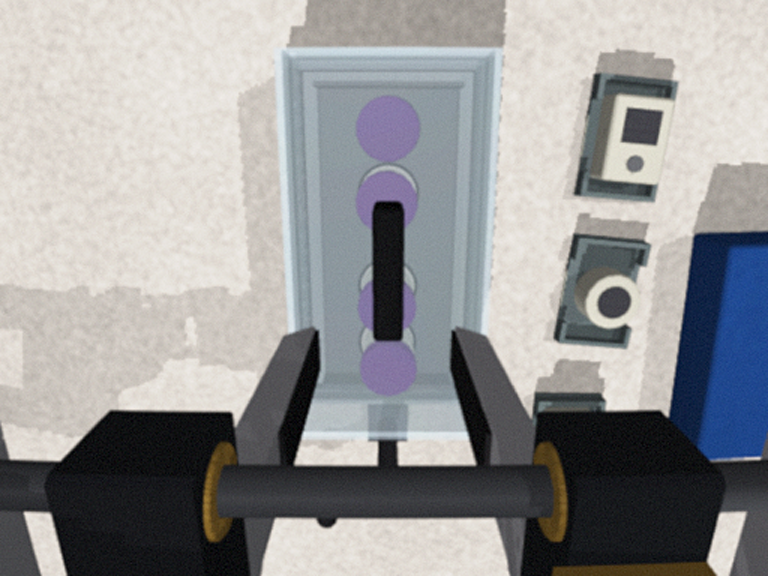

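```bash
python3 -c "
from h import *
st();go(.4882,-.1262,.22,94)"
```

```text
t 53.1 pos [0.5155 0.0382 0.4151] F [-0.   1.2  0.2] w 0.05
[[-0.003, -0.073, 0.997], [0.0, 0.997, 0.073], [-1.0, 0.001, -0.003]] [-0.146 -0.079  1.884  0.     1.34  -0.219]
go [1.51, -16.19, -3.92] roll -89.8 curyaw 4.2
```

Request:
arm_command(
  linear=[
    [0,-16.2,-3.9],
    [0,-16.2,-3.9],
    [0,-16.2,-3.9],
    [0,-16.2,-3.9],
    [0,-16.2,-3.9],
    [0,-16.2,-3.9],
    [0,-16.2,-3.9],
    [0,-16.2,-3.9],
    [0,-16.2,-3.9],
    [0,-16.2,-3.9],
    [0,-16.2,-3.9],
    [0,-16.2,-3.9],
    [0,-16.2,-3.9],
    [0,-16.2,-3.9],
    [0,-16.2,-3.9],
    [0,-16.2,-3.9],
  ],
  roll=[-90,-90,-90,-90,-90,-90,-90,-90,-90,-90,-90,-90,-90,-90,-90,-90],
  jaw=[5,5,5,5,5,5,5,5,5,5,5,5,5,5,5,5],
)

```text
time: 54.7
eef_pos: [0.4887, -0.1262, 0.4166]
ee_rot: [[-0.0, -0.997, -0.073], [0.0, -0.073, 0.997], [-1.0, 0.0, 0.0]]
ft_force: [0.9, -0.3, -0.7]
width: 0.0502
```

```bash
python3 - <<'E'
from h import *
st()
f=grab("wrist"); P=cloud(f); save(f,"w18.png")
t=sel(P,.44,.55,-.17,-.09,.117,.13);print("peg",len(t),rect(t),np.median(t,0))
t=sel(P,.44,.55,-.17,-.085,.09,.1);print("tongue",len(t),rect(t))
go(.4882,-.1262,.118,94)
E
```

```text
t 54.7 pos [ 0.4887 -0.1262  0.4166] F [ 0.9 -0.3 -0.7] w 0.0502
[[-0.0, -0.997, -0.073], [0.0, -0.073, 0.997], [-1.0, 0.0, 0.0]] [-0.478 -0.112  1.911  0.     1.343 -2.121]
peg 226 (array([ 486.6, -123.8]), array([12.9, 13.1]), 51.3) [ 0.48593563 -0.12375878  0.12453031]
tongue 759 (array([ 507.4, -121.8]), array([61.3, 21. ]), 3.6)
go [11.86, 0.05, 0.01] roll 0.2 curyaw 94.2
```

View pics/w18.png

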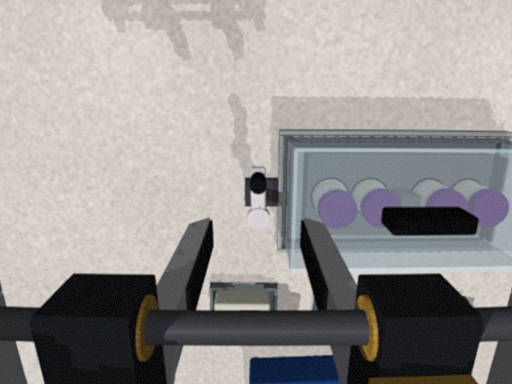

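Request:
arm_command(
  linear=[
    [4,0.1,0.1],
    [8,0.1,0.1],
    [11,0.1,0.1],
    [11.8,0.1,0.1],
    [11.8,0.1,0.1],
    [11.8,0.1,0.1],
    [11.8,0.1,0.1],
    [11.8,0.1,0.1],
    [11.8,0.1,0.1],
    [11.8,0.1,0.1],
    [11.8,0.1,0.1],
    [11.8,0.1,0.1],
    [11.8,0.1,0.1],
    [11.8,0.1,0.1],
    [11.8,0.1,0.1],
  ],
  roll=[0,0,0,0,0,0,0,0,0,0,0,0,0,0,0],
  jaw=[5,5,5,5,5,5,1,1,1,1,1,1,1,1,1],
  force=10,
)

```text
time: 56.25
eef_pos: [0.4877, -0.1253, 0.2988]
ee_rot: [[0.0, -0.997, -0.073], [0.0, -0.073, 0.997], [-1.0, -0.0, 0.0]]
ft_force: [-1.2, 1.4, 2.0]
width: 0.0138
```

```bash
python3 - <<'E'
from h import *
s=st(); R=np.array(s["ee_rot"]); p=np.array(s["eef_pos"])
ax=np.array([.5274,-.1224]); v=p[:2]-ax; r=np.hypot(*v); a0=np.arctan2(v[1],v[0]); print("r",r,np.degrees(a0))
for th in list(range(8,97,8))+[95]:
    a=a0-np.radians(th); q=np.array([*(ax+.04*np.array([np.cos(a),np.sin(a)])),p[2]])
    print(th,np.round(R.T@(q-p)*100,1).tolist())
E
```

```text
t 56.25 pos [ 0.4877 -0.1253  0.2988] F [-1.2  1.4  2. ] w 0.0138
[[0.0, -0.997, -0.073], [0.0, -0.073, 0.997], [-1.0, -0.0, 0.0]] [-0.477  0.028  2.007  0.     1.107 -2.121]
r 0.03980711466291458 -175.81650553268182
8 [0.0, -0.0, 0.6]
16 [0.0, -0.1, 1.1]
24 [0.0, -0.3, 1.6]
32 [0.0, -0.6, 2.1]
40 [0.0, -0.9, 2.6]
48 [0.0, -1.3, 3.0]
56 [0.0, -1.7, 3.3]
64 [0.0, -2.2, 3.6]
72 [0.0, -2.7, 3.8]
80 [0.0, -3.3, 3.9]
88 [0.0, -3.8, 4.0]
96 [0.0, -4.4, 4.0]
95 [0.0, -4.3, 4.0]
```

Request:
arm_command(
  linear=[
    [0,0,0.3],
    [0,0,0.6],
    [0,-0.1,1.1],
    [0,-0.3,1.6],
    [0,-0.6,2.1],
    [0,-0.9,2.6],
    [0,-1.3,3],
    [0,-1.7,3.3],
    [0,-2.2,3.6],
    [0,-2.7,3.8],
    [0,-3.3,3.9],
    [0,-3.8,4],
    [0,-4.05,4],
    [0,-4.1,4],
    [0,-4.1,4],
    [0,-4.1,4],
  ],
  roll=[4,8,16,24,32,40,48,56,64,72,80,88,91,92,92,92],
  jaw=[1,1,1,1,1,1,1,1,1,1,1,1,1,1,1,1],
)

```text
time: 57.85
eef_pos: [0.5256, -0.0819, 0.2988]
ee_rot: [[0.001, -0.039, 0.999], [0.002, 0.999, 0.039], [-1.0, 0.002, 0.001]]
ft_force: [0.2, 6.1, 4.6]
width: 0.0138
```

```bash
python3 - <<'E'
from h import *
s=st(); v=np.array(s["eef_pos"])[:2]-[.5274,-.1224]; print(np.hypot(*v),np.degrees(np.arctan2(v[1],v[0])), "want 94.1 or less")
E
```

```text
t 57.85 pos [ 0.5256 -0.0819  0.2988] F [0.2 6.1 4.6] w 0.0138
[[0.001, -0.039, 0.999], [0.002, 0.999, 0.039], [-1.0, 0.002, 0.001]] [-0.368  0.094  1.936  0.002  1.111 -0.408]
0.04051851985416419 92.4927521911123 want 94.1 or less
```

Request:
arm_command(
  linear=[
    [0,0,0],
    [0,0,0],
    [0,0,0],
    [0,0,0],
    [0,0,0],
    [-3,0,0],
    [-8,0,0],
    [-12,0,0],
    [-16,-4,0],
    [-17,-9,0],
    [-17,-14,0],
    [-17,-18,0],
    [-17,-18,0],
    [-17,-18,0],
  ],
  roll=[0,0,0,0,0,0,0,0,0,0,0,0,0,0],
  jaw=[3.5,3.5,3.5,3.5,3.5,3.5,3.5,3.5,3.5,3.5,3.5,3.5,3.5,3.5],
)

```text
time: 59.25
eef_pos: [0.5323, -0.2631, 0.4682]
ee_rot: [[-0.001, -0.037, 0.999], [0.001, 0.999, 0.037], [-1.0, 0.001, -0.001]]
ft_force: [-0.5, -0.2, 0.4]
width: 0.0349
```

```bash
python3 - <<'E'
from h import *
st()
f=grab("wrist"); P=cloud(f); save(f,"w19.png",scale=1.5)
t=sel(P,.44,.6,-.17,-.05,.117,.13);print("w peg",len(t),rect(t))
T=grab("top"); P=cloud(T); save(T,"top19.png",(110,80,450,280),2.3)
t=sel(P,.44,.6,-.17,-.05,.117,.13);print("peg",len(t),rect(t))
for o in pots(P,T["img"]): print(o[0],o[2][0],o[3])
t=sel(P,.4,.65,-.087,.25,.078,.088);print("hoodtop",len(t),rect(t),np.median(t[:,2]))
t=sel(P,.4,.65,-.16,.25,.014,.019);print("rim",len(t),fitrect(t[:,:2],.0725,.1345,[.5155,.0385,.07]))
E
```

```text
t 59.25 pos [ 0.5323 -0.2631  0.4682] F [-0.5 -0.2  0.4] w 0.0349
[[-0.001, -0.037, 0.999], [0.001, 0.999, 0.037], [-1.0, 0.001, -0.001]] [-0.65   0.068  1.639  0.     1.435 -0.687]
w peg 0 (array([0., 0.]), array([0., 0.]), 0.0)
peg 18 (array([523.5, -82.3]), array([11.8,  8.6]), 84.1)
green [622.1 377.9] 0.049
green [606.  305.5] 0.049
orange [379.3 419.9] 0.049
hoodtop 3404 (array([514.8,  39.6]), array([132.5, 256.5]), 3.5) 0.08274567697758561
rim 161 (array([517.1,  38.3,   4.4]), np.float64(0.0013954925138871949))
```

View pics/w19.png

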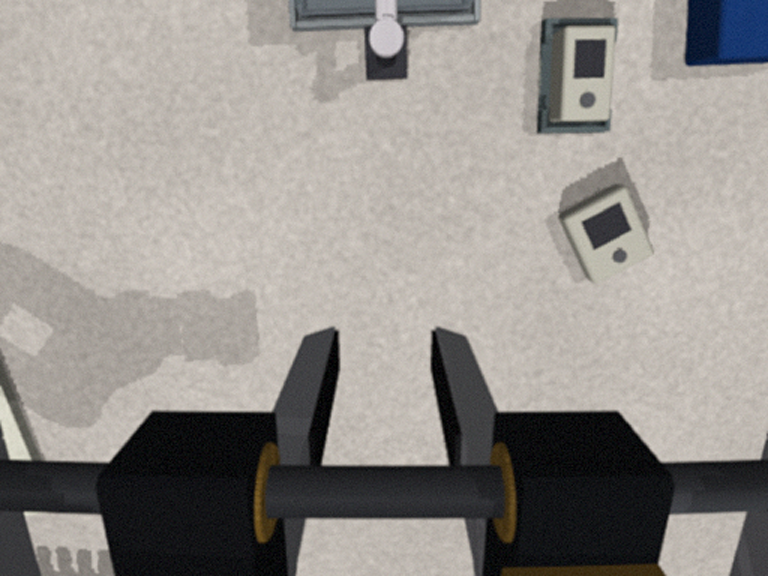

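View pics/top19.png

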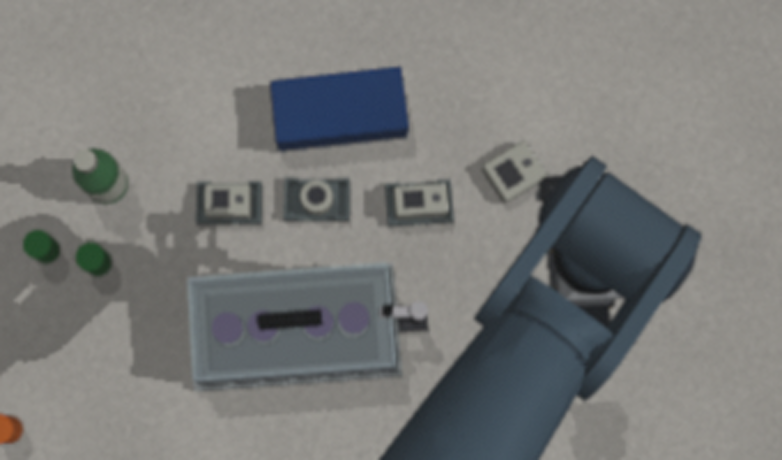

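The peg reads 0 to 4° short of full turn and there was no sideways force from the stop, so I'll grip it again and press gently to the stop.

Request:
arm_command(
  linear=[
    [0,5,0],
    [0,10,0],
    [0,15,0],
    [0,18,0],
    [2,18,0],
    [6,18,0],
    [11,18,0],
    [15,18,0],
    [17,18,0],
    [17,18,0],
    [17,18,0],
    [17,18,0],
    [17,18,0],
    [17,18,0],
    [17,18,0],
    [17,18,0],
    [17,18,0],
    [17,18,0],
  ],
  roll=[0,0,0,0,0,0,0,0,0,0,0,0,0,0,0,0,0,0],
  jaw=[3.5,3.5,3.5,3.5,3.5,3.5,3.5,3.5,3.5,3.5,3.5,3.5,1,1,1,1,1,1],
  force=15,
)

```text
time: 61.15
eef_pos: [0.5258, -0.0825, 0.2993]
ee_rot: [[0.001, -0.038, 0.999], [-0.0, 0.999, 0.038], [-1.0, -0.0, 0.001]]
ft_force: [-0.6, 1.1, 5.7]
width: 0.0133
```

Request:
arm_command(
  linear=[
    [0,0,0.1],
    [0,0,0.1],
    [0,0,0.2],
    [0,0,0.2],
    [0,0,0.2],
  ],
  roll=[0,0,0,0,0],
  jaw=[1,1,1,1,1],
)

```text
time: 61.65
eef_pos: [0.5271, -0.0824, 0.2991]
ee_rot: [[-0.004, -0.039, 0.999], [-0.0, 0.999, 0.039], [-1.0, 0.0, -0.004]]
ft_force: [-7.4, 0.7, 10.4]
width: 0.0135
```

Request:
arm_command(
  linear=[
    [0,0,0.1],
    [0,0,0.1],
    [0,0,0.1],
  ],
  roll=[0,0,0],
  jaw=[1,1,1],
)

```text
time: 61.95
eef_pos: [0.5277, -0.0824, 0.299]
ee_rot: [[-0.007, -0.039, 0.999], [0.0, 0.999, 0.039], [-1.0, 0.0, -0.007]]
ft_force: [-11.2, 0.6, 13.2]
width: 0.0137
```

Request:
arm_command(
  linear=[
    [0,0,-0.15],
    [0,0,-0.15],
    [0,0,-0.15],
    [0,0,-0.15],
    [0,0,-0.15],
    [0,0,-0.15],
    [-3,0,-0.15],
    [-8,0,-0.15],
    [-12,0,0],
    [-16,-4,0],
    [-17,-9,0],
    [-17,-14,0],
    [-17,-18,0],
    [-17,-18,0],
    [-17,-18,0],
  ],
  roll=[0,0,0,0,0,0,0,0,0,0,0,0,0,0,0],
  jaw=[3.5,3.5,3.5,3.5,3.5,3.5,3.5,3.5,3.5,3.5,3.5,3.5,3.5,3.5,3.5],
)

```text
time: 63.45
eef_pos: [0.5354, -0.2629, 0.4682]
ee_rot: [[-0.001, -0.037, 0.999], [0.001, 0.999, 0.037], [-1.0, 0.001, -0.001]]
ft_force: [0.0, 0.4, 0.0]
width: 0.0345
```

```bash
python3 - <<'E'
from h import *
st()
T=grab("top"); P=cloud(T); save(T,"top20.png",(200,170,330,260),5)
t=sel(P,.44,.6,-.17,-.05,.117,.13);print("peg",len(t),rect(t))
t=sel(P,.44,.6,-.16,-.05,.089,.1);print("tongue",len(t),rect(t))
t=sel(P,.4,.65,-.16,.25,.014,.019);print("rim",len(t),fitrect(t[:,:2],.0725,.1345,[.5155,.0385,.07]))
t=sel(P,.4,.65,-.087,.25,.078,.088);print("hoodtop",len(t),rect(t),np.median(t[:,2]))
E
```

```text
t 63.45 pos [ 0.5354 -0.2629  0.4682] F [0.  0.4 0. ] w 0.0345
[[-0.001, -0.037, 0.999], [0.001, 0.999, 0.037], [-1.0, 0.001, -0.001]] [-0.646  0.075  1.633  0.     1.435 -0.683]
peg 21 (array([523.6, -82.1]), array([11.4, 13.5]), 89.6)
tongue 84 (array([520.3, -91.6]), array([50.8, 79.5]), 42.1)
rim 148 (array([517.1,  37.9,   4.4]), np.float64(0.0013648912927349474))
hoodtop 3393 (array([515.4,  39.6]), array([131.5, 256.8]), 4.0) 0.082735403052697
```

```bash
python3 -c "
from h import *
print(robot.finish_job())"
```

```text
the job is handed in; nothing more can be done
None
```

The tray is packed and I handed the job in at about 63 s, well under the 210 s limit; no verdict was reported.

**What I did**
- **Logger:** it went back into its own empty cradle. The first grasp slipped and moved it about 1 cm inside the tray, and the second held. It measured within about 1 mm of the cradle's centre, at seated height.
- **Cold plate:** it lies flat and lengthwise, about 2 mm off the tray's centre along its length by the wrist camera, and square to the tray.
- **Pots:** all four purple-capped pots stand upright, one on each circle. Two measured within about 1.5 mm of their circle. The other two were close enough together to measure only as a pair, and the pair was centred where it should be. One pot had been knocked about 5 cm aside during the run, and I picked it up from its new place.
- **Hood:** it is fully down inside the rim, with its top level at 83 mm, as it should be when seated.
- **Catch:** it is turned in until a gentle push met rising resistance of about 11 N, which I took as the stop. The top camera showed the peg in the same place before and after that push.

**Where checks disagreed**
- The wrist and top cameras differed by about 3 mm in y. I placed each part using measurements from the same camera at the same hand angle, so that the error would cancel.
- The top camera alone reads the catch 1 to 4° short of the stop. The force check suggests it is fully in.

I did not touch the other loggers, the timer, the bottle, the tissue box or the green and orange look-alikes. They looked unmoved in the last pictures.

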